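Move the push-and-turn safety cap to the other canister

ROBOT

A 6-joint arm with a two-finger parallel gripper is mounted at the origin on a cart in front of the work surface, level with it; the furniture and walls round the work are solid. World frame = base frame: x ahead of the robot, y to its left, z up, the work surface at z = 0. Lengths are in m, angles in rad, forces in N, time in s.
With the tool pointing down it reaches from about 0.25 to 0.775 m from the base axis. Payload 4 kg.
Tool frame: the origin (TCP) lies at the centre of the arm's flange, where the gripper is bolted on; the fingertips stand 173 mm ahead of it and the grasp point (between the pads) lies 155 mm ahead of it; x points along the fingers, z is the direction in which the jaws open and shut, and the axes are right-handed (so a half turn about x gives the same grasp; the last joint's range is limited). The gripper opens to 85 mm and grips with 20 to 120 N. Pads are 22 mm wide; open, the fingers measure 114 mm over their backs; the gripper's body (76 mm by 85 mm) begins 54 mm behind the grasp point. The pads swing forward as they close: fully open they stand 13 mm farther back than shut.
Start: joints at [-1.277, 0.087, 1.371, -0, 1.684, -0.103], TCP at [0.213, -0.507, 0.405] pointing down, gripper open.
Joint ranges: [-3.1, 3.1], [-0.76, 2.03], [0.27, 2.55], [-1.08, 4.22], [0.17, 2.65], [-2.57, 2.57]. Speed limits (rad/s): [2.79, 2.79, 3.14, 3.14, 3.14, 3.14].

INTERFACE

Orientations are given as a unit quaternion [x, y, z, w].
In Python, from station import arm, eyes gives the robot as it stands. The module is installed in compiled form; this text tells all that it offers.
- The arm moves only by the tool carry_out, never from a script. Its arguments are lists of equal length, an entry for each row: "dp": the shift along the world's x, y, z in cm, a list of three; "angular": the turn, a rotation vector about the world's x, y, z in rad, a list of three. In form: {"dp": [[x, y, z], ...], "angular": [[ax, ay, az], ...]}. A call has 1 to 10 rows; each row shifts and turns the commanded pose from where the row before left it; what a row does not reach is not made up. A row lasts 1/12 s, in which the tool goes at most 41.7 mm and 7.16 degrees, less where a joint would pass 70% of its speed; a pose out of reach is approached as far as the arm can. A call with a gripper value outside its range is refused whole. "gripper" is the finger opening in cm, from 0 to 8.54, set as the call begins (left out, the last holds). The fingers move at their own pace and stop on an object; "newtons" is the grip in N (left out, the last holds). Time passes only in rows, so rows that do not move let the fingers close. It gives the time, the measured TCP pose, the force and the opening at its end, in the units of the state.
- arm.sense(): the state, without advancing time (a new reading comes with each control period).
- eyes.camera(name): name is "scene" or "top" or "wrist"; returns (picture, depth): 480x640x3 uint8, red, green, blue; 480x640 float32, m along the optical axis (not along the pixel's ray), 0 where there is no reading.
- eyes.camera_info(name): a dict with "fx", "fy", "cx", "cy" (pixels), "k1" (the pictures are not rectified: a ray, as slopes to the right and down, at radius r is drawn at 1 + k1 r^2 times it, then the intrinsics apply), "R" (3x3) and "t" (3): a world point X has camera coordinates R X + t; the wrist camera has in their place "tool_from_camera" (4x4, takes a point from camera to tool coordinates, whose origin is the TCP and whose axes are the tool frame's). Camera axes: x right, y down, z forward; pixel columns grow to the right and rows downward; lengths in m; the calibration is good to about 2 mm. A picture is of the moment at which its call begins: read the wrist's pose just before it. camera_info takes no time and is no camera call.
- arm.close_job(): hands the job in, once; it reports no verdict.
The state is a dict: "t": time; "joint_positions": joint angles; "joint_vel": joint speeds; "joint_efforts": joint torques, N m; "tcp_pos": TCP position; "tool_rot": TCP orientation; "force": force on the tool from outside, world axes, zero at the start; "ft_torque": the same for the moment, N m; "width": finger opening in m.
Only numpy, scipy, OpenCV 4.12 (cv2) and the standard library are available. Lean on these libraries where they do the work, as an engineer would, in place of code of your own. Each camera call takes 0.05 s, during which the arm holds its last target.

TASK

The long sloping canister is empty: press its push-and-turn cap (the one with the straight grip bar) down, turn it anticlockwise to free it and lift it off. Take the loose plug with the round knob out of the fresh short canister and set it down on the bench, and close that canister with the cap: bar in line with the two slots, press it fully home, turn it clockwise to the stop and let it spring up so that it stays locked. Leave the bottle, the dispenser, the clock and the jar standing where they are.

Things in the scene. Friction and masses are not known exactly. Their poses are not given: they have to be found in the camera images.
- cap_grip (a point): The push-and-turn cap, grey plastic, about 120 g (varies), at first locked on the long canister. Point: centre of its grip bar, 58 mm long (x), 16 mm thick (y), 32 mm high (z, 16 mm to either side of the point). z: out of the cap along its axis. The bar stands on a flange whose underside is 24 mm below this point. Same after a half turn.
- plug_grip (a point): The transit plug, plain grey plastic, about 60 g, loose in the short canister's mouth at first. Point: centre of its round grip knob, 30 mm wide, 33 mm high (z, out along its axis; 16 mm to either side of the point). Under the knob a 76 mm wide, 6 mm thick flange, its underside 22.5 mm below the point, then a 12 mm long stub. Standing on the bench the point is 35 mm up. The bench is free at x 0.42 to 0.54, y 0.24 to 0.34.
- cap_flange (a point): Centre of the underside of the cap's knurled flange (80 mm wide, 8 mm thick), on the cap's axis, same axes as cap_grip. Below it a spigot 52 mm wide, 26 mm long, with a tapered end. h below = height of this point over a mouth's rim: 0 pressed fully home, 7 mm locked, 12 mm resting unlocked on the sprung disc.
- cap_lug (a point): Centre of one of the cap's two lugs, on the spigot under the ends of the grip bar (at cap x = +-26 mm). A lug is 18 mm wide, 6 mm high, reaches 32 mm from the axis; its top is 15 mm below the flange's underside. Only with the bar along a mouth's x do the lugs pass the slots.
- canister_long_spring (a joint): The same sprung disc in the long canister's mouth, same forces. To unlock: press the cap from h = 7 to under 3 mm, turn it 69 deg anticlockwise (positive about the mouth's z) until the bar lies along the slots (hard stop about 7 deg further), lift it out along z.
- canister_short_spring (a joint): Sprung disc (28 mm wide) in the short canister's mouth: 0 up, grows as pushed in (m); pushes back 7 N when up, 10 N at h = 7 mm, 14 N at h = 0. To lock: bar along the slots, press to h under 3 mm, turn clockwise seen from outside (negative about the mouth's z); pocket at 69 deg, hard stop at 75. Let go there: it springs up to h = 7 mm, locked, about 6 deg of play.
- canister_long_mouth: Mouth of the long canister (aluminium tube, 130 mm long, 84 mm wide, leaning 26 deg from vertical in a sloping cradle; all fixed). Origin: centre of the mouth, level with the rim. z: outward along the tube. x: line through the two entry slots in the inner ring (each +-26 deg about x). Bore 72 mm, 57 mm inside the ring; ring 12 mm deep; sprung disc 14 mm below the rim.
- canister_short_mouth: Mouth of the short canister (aluminium tube, 95 mm long, 84 mm wide, leaning 32 deg from vertical in a sloping cradle; all fixed). Origin: centre of the mouth, level with the rim. z: outward along the tube. x: line through the two entry slots in the inner ring (each +-26 deg about x). Bore 72 mm, 57 mm inside the ring; ring 12 mm deep; sprung disc 14 mm below the rim.
- bottle_mid (a point): Clear water bottle, 59 mm diameter, 169 mm tall, standing; bystander. Point: its centre, 85 mm above its foot.
- dispenser_mid (a point): White solvent dispenser bottle with a steel dish on top, 66 mm diameter, 121 mm tall, standing; bystander. Point: 60 mm above its foot.
- clock_mid (a point): Small white desk clock, 44 x 92 x 97 mm (x, y, z), standing; bystander. Point: 48 mm above its foot.
- jar_mid (a point): Brown jar with white lid, 44 mm diameter, 47 mm tall, standing; bystander. Point: its centre.

How it is judged:
On the way:
1. the cap is off the long canister: at least 30 mm clear above its locked place or 80 mm away from it ((z of cap_grip in the frame of canister_long_mouth above 0.061 m or distance between cap_grip and canister_long_mouth above 0.1 m)), for 0.1 s.
At the end, for the whole second after the job is handed in: The cap is locked on the short canister: bar centre 28 to 34.5 mm over the rim (31 is right), within 5 mm of the axis in x and y, axes within 0.1 rad, bar 60 to 78 deg from the slots (69 is right). The plug is down on the bench, its knob's centre 8 to 55 mm up. All released (z of cap_grip in the frame of canister_short_mouth between 0.028 and 0.0345 m and x of cap_grip in the frame of canister_short_mouth between -0.005 and 0.005 m and y of cap_grip in the frame of canister_short_mouth between -0.005 and 0.005 m and angle between the x axis of cap_grip and the x axis of canister_short_mouth, either way round between 1.05 and 1.36 rad and angle between the z axis of cap_grip and the z axis of canister_short_mouth, either way round below 0.1 rad and height (world z) of plug_grip between 0.008 and 0.055 m); the robot touches nothing.
It fails at once if the clear water bottle is shoved more than 30 mm or tipped over (distance of bottle_mid from where it was at the start of the episode above 0.03 m or angle between bottle_mid's own z axis and vertical above 0.4 rad).
It fails at once if the solvent dispenser is shoved more than 30 mm or tipped over (distance of dispenser_mid from where it was at the start of the episode above 0.03 m or angle between dispenser_mid's own z axis and vertical above 0.4 rad).
It fails at once if the desk clock is shoved more than 30 mm or tipped over (distance of clock_mid from where it was at the start of the episode above 0.03 m or angle between clock_mid's own z axis and vertical above 0.4 rad).
It fails at once if the flux jar is shoved more than 30 mm or tipped over (distance of jar_mid from where it was at the start of the episode above 0.03 m or angle between jar_mid's own z axis and vertical above 0.4 rad).
It also fails if it takes over 72 s, if anything falls off the work surface, if the arm or the gripper's body presses on something with over 40 N, if the wrist force passes 120 N, or if a joint passes its speed limit or range.

## Working session

There is one attempt and no reset: what is moved stays moved. The work goes in short steps, Python scripts to look and compute and a tool call to move; the robot and the scene stay as the last step left them, time stands still between calls to the robot, and variables do not carry over. Pictures are saved under pics/ and viewed, and the job is handed in when it is done.

Besides the shell and the picture viewer there is one more tool, called after "Call:" as a command line: name --argument value ..., lists and objects as JSON in quotes. carry_out: Moves the arm, as the interface text tells. Its arguments: {"type":"object","properties":{"dp":{"type":"array","items":{"type":"array","items":{"type":"number"}}},"angular":{"type":"array","items":{"type":"array","items":{"type":"number"}}},"gripper":{"type":"number"},"newtons":{"type":"number"}},"required":["dp","angular"]}

```bash
mkdir -p pics; ls; cat > h.py <<'E'
import numpy as np, cv2
from scipy.spatial.transform import Rotation as R
from station import arm, eyes
def snap(n,tag):
    s=arm.sense(); p,d=eyes.camera(n); i=eyes.camera_info(n)
    cv2.imwrite(f'pics/{tag}.png',p[:,:,::-1]); 
    if n=='wrist':
        T=np.eye(4);T[:3,:3]=R.from_quat(s['tool_rot']).as_matrix();T[:3,3]=s['tcp_pos']
        C=T@np.array(i['tool_from_camera'])
    else:
        C=np.eye(4);Rm=np.array(i['R']);C[:3,:3]=Rm.T;C[:3,3]=-Rm.T@np.array(i['t'])
    K=np.array([[i['fx'],0,i['cx']],[0,i['fy'],i['cy']],[0,0,1]])
    np.savez(f'pics/{tag}.npz',p=p,d=d,C=C,K=K,k1=i['k1'])
    return p,d,C,K,i['k1']
def load(tag):
    z=np.load(f'pics/{tag}.npz');return z['p'],z['d'],z['C'],z['K'],float(z['k1'])
def rays(uv,K,k1):
    uv=np.asarray(uv,float).reshape(-1,1,2)
    return cv2.undistortPoints(uv,K,np.array([k1,0,0,0,0.]))[:,0]
def cloud(tag):
    p,d,C,K,k1=load(tag)
    v,u=np.mgrid[0:480,0:640]
    n=rays(np.stack([u,v],-1).reshape(-1,2),K,k1)
    X=np.c_[n,np.ones(len(n))]*d.reshape(-1,1)
    W=X@C[:3,:3].T+C[:3,3]; W[d.reshape(-1)==0]=np.nan
    return p,W.reshape(480,640,3)
def ray(tag,uv):
    p,d,C,K,k1=load(tag);n=rays(uv,K,k1)
    return C[:3,3],np.c_[n,np.ones(len(n))]@C[:3,:3].T
def proj(tag,X):
    p,d,C,K,k1=load(tag);X=np.asarray(X,float).reshape(-1,3)
    Ci=np.linalg.inv(C);return cv2.projectPoints(X,cv2.Rodrigues(Ci[:3,:3])[0],Ci[:3,3],K,np.array([k1,0,0,0,0.]))[0][:,0]
E
python3 - <<'E'
from h import *
s=arm.sense();print(s)
for n in('scene','top','wrist'):
    snap(n,n+'0')
    p,d,C,K,k1=load(n+'0');print(n,C.round(3).tolist(),K[0,0],k1)
E
```

```text
pics
{'t': 0.0, 'joint_positions': array([-1.27710904e+00,  8.79441912e-02,  1.37229030e+00, -5.07988011e-06,
        1.68360907e+00, -1.03052927e-01]), 'joint_vel': array([ 0.00171946, -0.00138978,  0.00056687, -0.00154449,  0.00194903,
       -0.00026112]), 'joint_efforts': array([-6.65346906e-04, -3.51871133e+01, -3.13270748e+01, -2.41506887e-04,
        1.08724093e-02,  7.63742403e-08]), 'tcp_pos': array([ 0.21251019, -0.50715102,  0.40352632]), 'tool_rot': array([ 0.39216387,  0.58934476, -0.39115339,  0.58811503]), 'force': array([-0.87081391, -0.09337188,  1.14966185]), 'ft_torque': array([-0.01847329,  0.01338773,  0.02149554]), 'width': 0.08546283430657917}
scene [[-0.771, -0.309, 0.556, -0.143], [-0.636, 0.381, -0.671, 0.735], [-0.005, -0.871, -0.491, 0.755], [0.0, 0.0, 0.0, 1.0]] 590.7855725923195 -0.0140409602814474
top [[0.026, -0.981, 0.194, 0.309], [-1.0, -0.023, 0.015, -0.124], [-0.01, -0.195, -0.981, 1.365], [0.0, 0.0, 0.0, 1.0]] 608.8646959501642 -0.0909441119839444
wrist [[0.387, -0.875, -0.292, 0.288], [-0.922, -0.367, -0.121, -0.475], [-0.001, 0.317, -0.949, 0.372], [0.0, 0.0, 0.0, 1.0]] 394.62378383220283 -0.0007769991664487139
```

View pics/scene0.png

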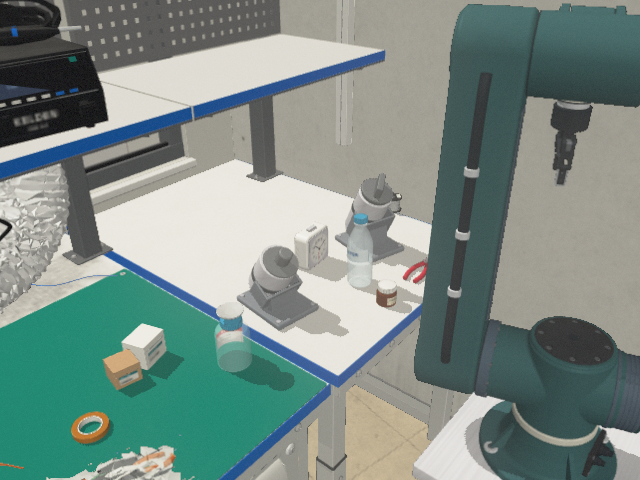

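View pics/top0.png

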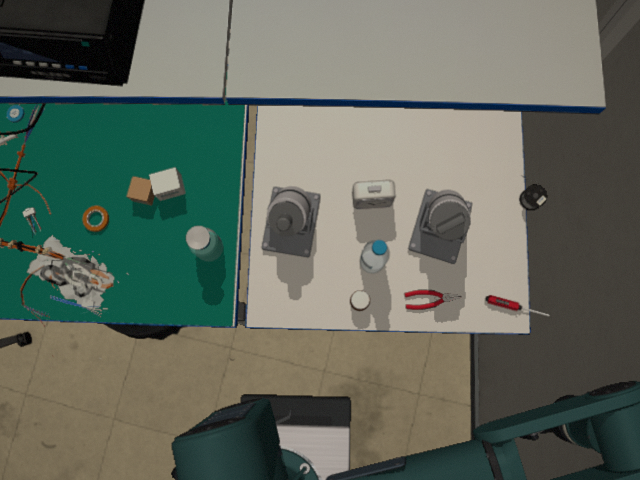

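View pics/wrist0.png

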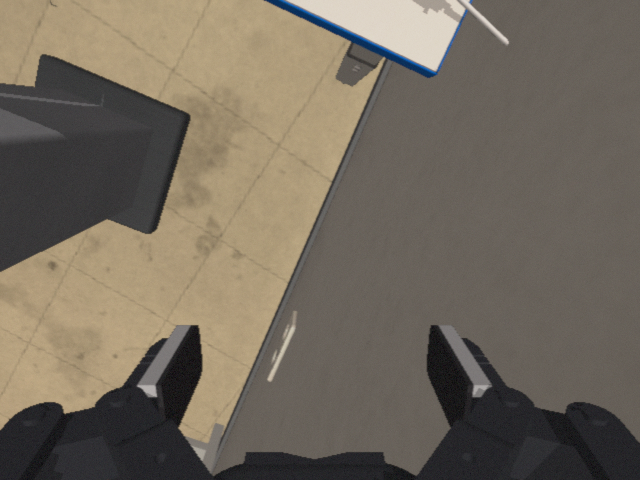

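The scene view shows the short canister with its round knob near (280,265) and the long canister with the bar near (377,188). From above they are at (290,220) and (450,222). The bottle, jar, clock and dispenser are at (375,250), (360,300), (375,193) and (203,240).

```bash
python3 - <<'E'
from h import *
p,W=cloud('top0')
for nm,(u,v) in dict(short=(285,222),longc=(450,224),clock=(375,186),bottle=(380,248),jar=(360,300),disp=(200,237),bench=(340,150),green=(120,250)).items(): print(nm,W[v,u].round(3))
big=lambda t,a,b,n,k=5: cv2.imwrite(n,cv2.resize(cv2.imread(f'pics/{t}.png')[b[0]:b[1],a[0]:a[1]],None,fx=k,fy=k,interpolation=cv2.INTER_CUBIC))
big('top0',(250,330),(170,270),'pics/ts.png');big('top0',(400,490),(170,270),'pics/tl.png')
big('scene0',(230,330),(230,330),'pics/ss.png');big('scene0',(320,420),(165,265),'pics/sl.png')
a=[cv2.resize(cv2.imread(f'pics/{n}.png'),(390,390)) for n in('ts','tl')];b=[cv2.resize(cv2.imread(f'pics/{n}.png'),(390,390)) for n in('ss','sl')]
cv2.imwrite('pics/crop.png',cv2.resize(np.vstack([np.hstack(a),np.hstack(b)]),(600,600)))
E
```

```text
short [ 0.569 -0.019  0.156]
longc [ 0.565 -0.348  0.191]
clock [ 0.665 -0.205  0.099]
bottle [ 0.518 -0.211  0.168]
jar [ 0.424 -0.178  0.046]
disp [0.541 0.162 0.118]
bench [ 0.777 -0.128  0.004]
green [0.527 0.373 0.003]
```

View pics/crop.png

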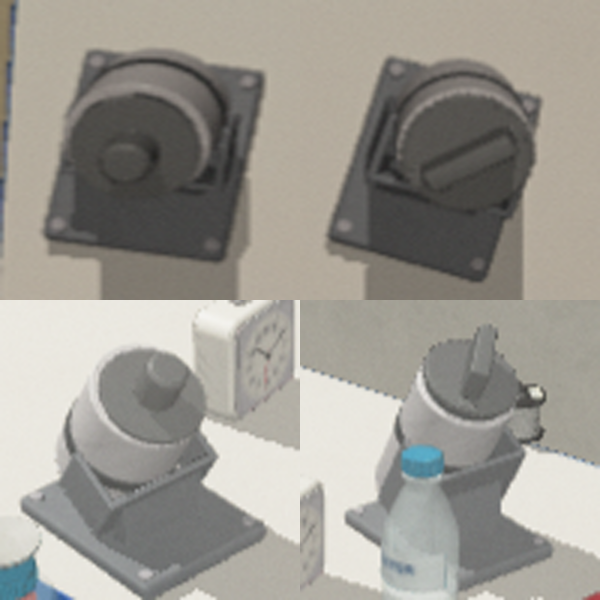

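```bash
cat >> h.py <<'E'
def plane(P,tol=.0025,n=400,seed=0):
    P=P[~np.isnan(P).any(1)];r=np.random.default_rng(seed);best=None
    for _ in range(n):
        a,b,c=P[r.choice(len(P),3,replace=False)];m=np.cross(b-a,c-a);l=np.linalg.norm(m)
        if l<1e-5: continue
        m/=l;k=np.abs((P-a)@m)<tol
        if best is None or k.sum()>best.sum():best=k
    Q=P[best]
    for _ in range(3):
        c=Q.mean(0);m=np.linalg.svd(Q-c)[2][2];Q=P[np.abs((P-c)@m)<tol]
    if m[2]<0:m=-m
    return Q,c,m
E
python3 - <<'E'
from h import *
for t,nm,(u0,u1,v0,v1) in [('top0','short',(265,310,195,232)),('top0','long',(428,475,190,240)),('scene0','short',(255,302,245,290)),('scene0','long',(355,398,175,222))]:
    p,W=cloud(t);P=W[v0:v1,u0:u1].reshape(-1,3);P=P[P[:,2]>(.11 if nm=='short' else .13)]
    Q,c,m=plane(P)
    print(t,nm,len(P),len(Q),c.round(4),m.round(3),'tilt',np.degrees(np.arccos(m[2])).round(1),'az',np.degrees(np.arctan2(m[1],m[0])).round(1))
E
```

```text
top0 short 1184 464 [ 0.592  -0.0193  0.1268] [-0.484  0.07   0.872] tilt 29.3 az 171.7
top0 long 1473 651 [ 0.5796 -0.3515  0.166 ] [-0.426  0.122  0.897] tilt 26.3 az 164.0
scene0 short 870 389 [ 0.5895 -0.0064  0.1233] [-0.492  0.067  0.868] tilt 29.8 az 172.2
scene0 long 1030 356 [ 0.5773 -0.3446  0.1613] [-0.407  0.105  0.907] tilt 24.9 az 165.5
```

```bash
cat >> h.py <<'E'
def Tnow():
    s=arm.sense();T=np.eye(4);T[:3,:3]=R.from_quat(s['tool_rot']).as_matrix();T[:3,3]=s['tcp_pos'];return T
def frame(n,jaw):
    x=-n/np.linalg.norm(n);z=jaw-x*(jaw@x);z/=np.linalg.norm(z);return np.c_[x,np.cross(z,x),z]
def go(pos,Rt,T=None):
    """report total shift cm, total rotvec"""
    T=Tnow() if T is None else T
    d=(pos-T[:3,3])*100;w=R.from_matrix(Rt@T[:3,:3].T).as_rotvec()
    N=max(np.linalg.norm(d)/4.0,np.linalg.norm(w)/.12)
    N=int(np.ceil(N));print('N',N,'dp tot',d.round(2),'rot tot',w.round(4),'| per row',(d/N).round(3).tolist(),(w/N).round(4).tolist())
E
python3 - <<'E'
from h import *
print(np.array(eyes.camera_info('wrist')['tool_from_camera']).round(4).tolist())
T=Tnow();print(T.round(3).tolist())
n=np.array([-.52,.073,.85]);n/=np.linalg.norm(n)
g=np.array([.568,-.017,.15])
for s in (1,-1):
    Rt=frame(n,s*np.array([0,1,0.]));go(g+.285*n,Rt)
    print((g+.285*n).round(3))
    C=np.eye(4);C[:3,:3]=Rt;C[:3,3]=g+.285*n;C=C@np.array(eyes.camera_info('wrist')['tool_from_camera'])
    print(np.linalg.inv(C)@np.r_[g,1],C[:3,3])
E
```

```text
[[-0.0006, -0.3168, 0.9485, 0.0313], [0.0001, -0.9485, -0.3168, 0.0817], [1.0, -0.0001, 0.0006, -0.0008], [0.0, 0.0, 0.0, 1.0]]
[[-0.001, 0.922, 0.386, 0.213], [0.002, 0.386, -0.922, -0.507], [-1.0, 0.0, -0.002, 0.404], [0.0, 0.0, 0.0, 1.0]]
N 23 dp tot [20.72 51.1  -1.13] rot tot [-0.7619 -0.0552  2.6322] | per row [0.901, 2.222, -0.049] [-0.0331, -0.0024, 0.1144]
[0.42  0.004 0.392]
[ 6.30868968e-04 -2.88329880e-03  2.66506972e-01  1.00000000e+00] [0.36624521 0.00073826 0.32324849]
N 14 dp tot [20.72 51.1  -1.13] rot tot [ 0.0368 -0.5562 -0.4071] | per row [1.48, 3.65, -0.081] [0.0026, -0.0397, -0.0291]
[0.42  0.004 0.392]
[ 6.30868968e-04 -2.88329880e-03  2.66506972e-01  1.00000000e+00] [0.50567977 0.00233381 0.4084126 ]
```

Call:
carry_out --dp '[[1.48, 3.65, 0], [1.48, 3.65, 0], [1.48, 3.65, 0], [1.48, 3.65, 0], [1.48, 3.65, 0], [1.48, 3.65, 0], [1.48, 3.65, 0], [1.48, 3.65, 0], [1.48, 3.65, 0], [1.48, 3.65, 0]]' --angular '[[0.003, -0.04, -0.029], [0.003, -0.04, -0.029], [0.003, -0.04, -0.029], [0.003, -0.04, -0.029], [0.003, -0.04, -0.029], [0.003, -0.04, -0.029], [0.003, -0.04, -0.029], [0.003, -0.04, -0.029], [0.003, -0.04, -0.029], [0.003, -0.04, -0.029]]'

```text
t: 0.98
tcp_pos: [0.3604, -0.1405, 0.4046]
tool_rot: [0.552, 0.403, -0.378, 0.625]
force: [0.7, 0.2, 0.2]
width: 0.0852
```

Call:
carry_out --dp '[[1.48, 3.65, -0.2], [1.48, 3.65, -0.2], [1.48, 3.65, -0.2], [1.48, 3.65, -0.2], [0, 0, 0]]' --angular '[[0.003, -0.04, -0.029], [0.003, -0.04, -0.029], [0.003, -0.04, -0.029], [0.003, -0.04, -0.029], [0, 0, 0]]'

```text
t: 1.4
tcp_pos: [0.4201, 0.0109, 0.3958]
tool_rot: [0.604, 0.327, -0.361, 0.631]
force: [-0.5, -0.2, -0.9]
width: 0.0855
```

```bash
python3 - <<'E'
from h import *
s=arm.sense();print(s['t'],s['tcp_pos'],s['joint_positions'].round(3));snap('wrist','w1')
E
```

```text
1.4 [0.42006068 0.01085846 0.39576744] [-0.108 -0.392  1.849 -0.004  1.127  1.472]
```

View pics/w1.png

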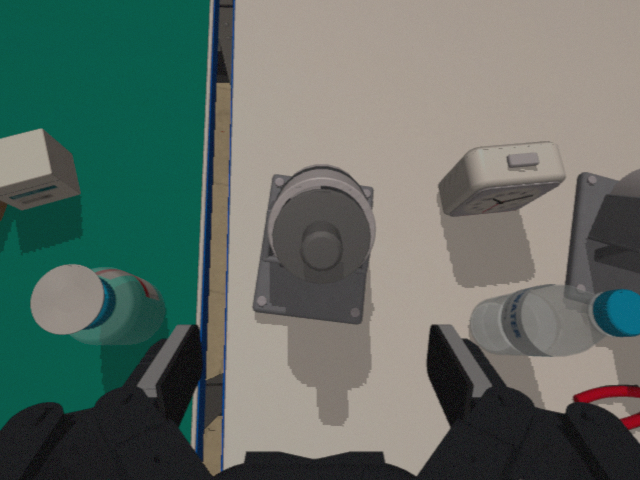

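The wrist view shows the plug's knob at about (322,243) on its flange disc, centred near (321,233). The rim and the cradle plate lie below it.

```bash
cat >> h.py <<'E'
def basis(n):
    n=n/np.linalg.norm(n);x=np.cross([0,1,0],n);x/=np.linalg.norm(x);return x,np.cross(n,x),n
def knob(tag,box,zmin):
    u0,u1,v0,v1=box
    p,W=cloud(tag);P=W[v0:v1,u0:u1].reshape(-1,3);P=P[P[:,2]>zmin]
    Q,c,m=plane(P,.0015)
    print(tag,'plane',len(P),len(Q),'c',c.round(4),'n',m.round(4),'tilt',np.degrees(np.arccos(m[2])).round(1),'az',np.degrees(np.arctan2(m[1],m[0])).round(1))
    h=(P-c)@m;return P,Q,c,m,h
E
python3 - <<'E'
from h import *
for tag,box in (('w1',(265,380,180,285)),('top0',(262,312,190,240)),('scene0',(250,305,240,295))):
    P,Q,c,m,h=knob(tag,box,.1)
    print(np.histogram(h,bins=np.arange(-.04,.045,.004)))
    x,y,n=basis(m)
    # flange outline (circle fit of hull by minEnclosing)
    uv=np.c_[(Q-c)@x,(Q-c)@y].astype(np.float32)
    ctr,r=cv2.minEnclosingCircle(uv[np.linalg.norm(uv,axis=1)<.045]);print('flange ctr',(c+ctr[0]*x+ctr[1]*y).round(4),r)
    k=(h>.022)&(h<.036)
    K_=P[k];uv=np.c_[(K_-c)@x,(K_-c)@y].astype(np.float32)
    ctr,r=cv2.minEnclosingCircle(uv);print('knob',k.sum(),np.median(h[k]),(c+ctr[0]*x+ctr[1]*y+m*np.median(h[k])).round(4),r)
E
```

```text
w1 plane 8968 5336 c [ 0.5851 -0.0134  0.1233] n [-0.5204  0.0751  0.8506] tilt 31.7 az 171.8
(array([  14,    9,   18,   19,   21,   25,   27,   40, 1487, 2787, 2827,
         42,   60,   47,   56,   57,   50,  388,  982,    0,    0]), array([-4.00000000e-02, -3.60000000e-02, -3.20000000e-02, -2.80000000e-02,
       -2.40000000e-02, -2.00000000e-02, -1.60000000e-02, -1.20000000e-02,
       -8.00000000e-03, -4.00000000e-03, -3.46944695e-17,  4.00000000e-03,
        8.00000000e-03,  1.20000000e-02,  1.60000000e-02,  2.00000000e-02,
        2.40000000e-02,  2.80000000e-02,  3.20000000e-02,  3.60000000e-02,
        4.00000000e-02,  4.40000000e-02]))
flange ctr [ 0.5821 -0.0133  0.1215] 0.0378098227083683
knob 1453 0.032563839578303264 [ 0.5652 -0.0105  0.1492] 0.015061436221003532
top0 plane 1407 348 c [ 0.5842 -0.0185  0.123 ] n [-0.5364  0.0806  0.8401] tilt 32.8 az 171.5
(array([ 20,  23,  28,  26,  19,  21,  31,  79, 176, 386, 304,  38,  12,
         9,  10,   9,  25,  63,  70,   6,   0]), array([-4.00000000e-02, -3.60000000e-02, -3.20000000e-02, -2.80000000e-02,
       -2.40000000e
[... 527 characters left out ...]
 0.8545] tilt 31.3 az 170.3
(array([  4,   8,  10,   8,  14,  12,  28,  32, 111, 295, 342,  36,  18,
        13,  14,  23,  18,  51,  78,  10,   0]), array([-4.00000000e-02, -3.60000000e-02, -3.20000000e-02, -2.80000000e-02,
       -2.40000000e-02, -2.00000000e-02, -1.60000000e-02, -1.20000000e-02,
       -8.00000000e-03, -4.00000000e-03, -3.46944695e-17,  4.00000000e-03,
        8.00000000e-03,  1.20000000e-02,  1.60000000e-02,  2.00000000e-02,
        2.40000000e-02,  2.80000000e-02,  3.20000000e-02,  3.60000000e-02,
        4.00000000e-02,  4.40000000e-02]))
flange ctr [ 0.5845 -0.0111  0.1202] 0.03918708488345146
knob 157 0.03190252297975935 [ 0.5671 -0.0088  0.1469] 0.016984354704618454
```

```bash
python3 - <<'E'
from h import *
n=np.array([-.5204,.0751,.8506]);n/=np.linalg.norm(n)
g=np.array([.5652,-.0105,.1492])-.0165*n
T=Tnow();Rt=frame(n,T[:3,2]);print(g,T[:3,2])
go(g+.230*n,Rt);go(g+.160*n,Rt)
print('n*cm',n)
E
```

```text
[ 0.5737867  -0.01173916  0.13516494] [-0.02669606 -0.99787177  0.05949156]
N 2 dp tot [ 3.44 -0.25 -6.5 ] rot tot [-0.0088  0.0032 -0.0057] | per row [1.72, -0.126, -3.251] [-0.0044, 0.0016, -0.0028]
N 4 dp tot [  7.08  -0.78 -12.46] rot tot [-0.0088  0.0032 -0.0057] | per row [1.771, -0.195, -3.114] [-0.0022, 0.0008, -0.0014]
n*cm [-0.52040611  0.07510088  0.85060998]
```

Call:
carry_out --dp '[[1.15, -0.1, -2.15], [1.15, -0.1, -2.15], [1.14, -0.1, -2.2], [1.2, -0.16, -2.0], [1.2, -0.16, -2.0], [1.24, -0.16, -1.96], [0, 0, 0]]' --angular '[[-0.003, 0.001, -0.002], [-0.003, 0.001, -0.002], [-0.003, 0.001, -0.002], [0, 0, 0], [0, 0, 0], [0, 0, 0], [0, 0, 0]]' --gripper 6

```text
t: 2.03
tcp_pos: [0.4899, -0.006, 0.2668]
tool_rot: [0.601, 0.322, -0.374, 0.628]
force: [-1.8, 0.1, -1.3]
width: 0.0599
```

```bash
python3 - <<'E'
from h import *
s=arm.sense();print(s['t'],s['tcp_pos'],s['force'],s['width']);snap('wrist','w2')
T=Tnow();print((T[:3,3]+.155*T[:3,0]).round(4),T[:3,0])
E
```

```text
2.0333 [ 0.48988233 -0.00595247  0.26682041] [-1.78888978  0.08787589 -1.27784215] 0.05986797908117823
[ 0.5697 -0.0185  0.1368] [ 0.51472632 -0.08238058 -0.85338752]
```

View pics/w2.png

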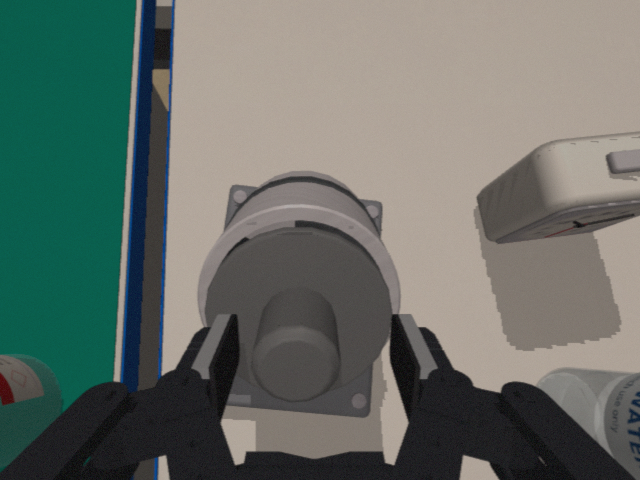

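The knob sits at (297,360), about 18 px left of the middle of the jaws, so I shift +y about 7 mm before closing.

Call:
carry_out --dp '[[0.1, 0.7, 0.3], [0, 0, 0], [0, 0, 0]]' --angular '[[0, 0, 0], [0, 0, 0], [0, 0, 0]]'

```text
t: 2.33
tcp_pos: [0.4918, 0.0029, 0.2776]
tool_rot: [0.603, 0.318, -0.369, 0.631]
force: [-1.0, 0.9, 0.3]
width: 0.0599
```

Call:
carry_out --dp '[[0, 0, 0], [0, 0, 0], [0, 0, 0], [0, 0, 0], [0, 0, 0]]' --angular '[[0, 0, 0], [0, 0, 0], [0, 0, 0], [0, 0, 0], [0, 0, 0]]' --gripper 2 --newtons 40

```text
t: 2.75
tcp_pos: [0.4916, 0.0029, 0.2763]
tool_rot: [0.603, 0.319, -0.37, 0.631]
force: [-4.8, -0.2, 5.5]
width: 0.0286
```

Call:
carry_out --dp '[[-0.5, 0.07, 0.85], [-1.0, 0.15, 1.7], [-1.5, 0.2, 2.5], [-1.0, 0.2, 3.0], [-0.5, 0.5, 3.0]]' --angular '[[0, 0, 0], [0, 0, 0], [0, 0, 0], [0, 0, 0], [0, 0, 0]]'

```text
t: 3.17
tcp_pos: [0.4448, 0.0142, 0.3855]
tool_rot: [0.602, 0.321, -0.371, 0.63]
force: [0.4, 0.6, -0.9]
width: 0.0287
```

```bash
python3 - <<'E'
from h import *
s=arm.sense();print(s['t'],s['tcp_pos'],s['force'],s['width'],s['joint_positions'].round(2));snap('wrist','w3')
T=Tnow();Rt=frame(np.array([0,0,1.]),T[:3,2]);go(np.array([.46,.29,.30]),Rt)
E
```

```text
3.1667 [0.44480712 0.01420657 0.38547881] [ 0.35929801  0.58506433 -0.89497831] 0.028740256519301424 [-0.08 -0.32  1.82 -0.04  1.09  1.52]
N 8 dp tot [ 1.41 27.51 -9.45] rot tot [ 0.0912  0.5611 -0.0194] | per row [0.176, 3.439, -1.181] [0.0114, 0.0701, -0.0024]
```

View pics/w3.png

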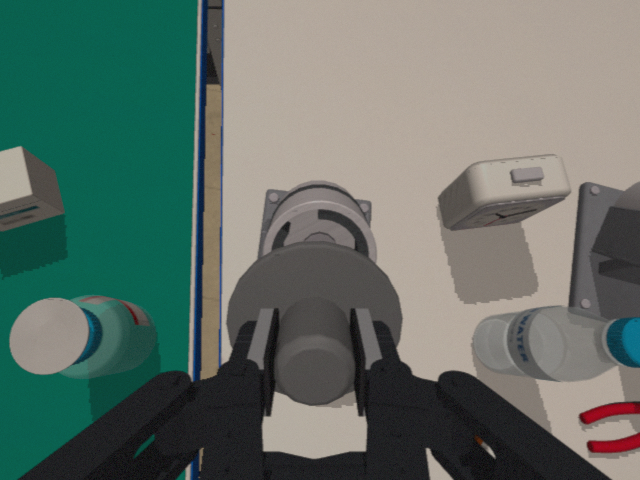

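The plug hangs in the jaws and the open mouth shows behind it, with a slot near (280,235). Next I carry it over the free bench area.

Call:
carry_out --dp '[[0.15, 3.4, 0], [0.15, 3.4, 0], [0.2, 3.4, 0], [0.2, 3.4, 0], [0.2, 3.4, 0], [0.2, 3.5, 0], [0.15, 3.5, -1], [0.15, 3.5, -2]]' --angular '[[0.011, 0.07, -0.002], [0.011, 0.07, -0.002], [0.011, 0.07, -0.002], [0.011, 0.07, -0.002], [0.011, 0.07, -0.002], [0.011, 0.07, -0.002], [0.011, 0.07, -0.002], [0.011, 0.07, -0.002]]'

```text
t: 3.88
tcp_pos: [0.4607, 0.2914, 0.3581]
tool_rot: [-0.507, -0.493, 0.512, -0.488]
force: [1.3, -0.2, -0.0]
width: 0.0285
```

Call:
carry_out --dp '[[0, 0, -3.5], [0, 0, -3.5], [0, 0, -3.5], [0, 0, -3], [0, 0, 0], [0, 0, 0]]' --angular '[[0, 0, 0], [0, 0, 0], [0, 0, 0], [0, 0, 0], [0, 0, 0], [0, 0, 0]]'

```text
t: 4.38
tcp_pos: [0.4596, 0.2888, 0.2185]
tool_rot: [-0.504, -0.493, 0.515, -0.487]
force: [-0.5, 0.4, 0.4]
width: 0.0282
```

Call:
carry_out --dp '[[0, 0, -0.8], [0, 0, -0.8], [0, 0, 0], [0, 0, 0]]' --angular '[[0, 0, 0], [0, 0, 0], [0, 0, 0], [0, 0, 0]]'

```text
t: 4.72
tcp_pos: [0.4608, 0.2892, 0.2055]
tool_rot: [-0.507, -0.492, 0.513, -0.488]
force: [0.3, -0.3, 0.3]
width: 0.0287
```

Call:
carry_out --dp '[[0, 0, -0.5], [0, 0, 0], [0, 0, 0]]' --angular '[[0, 0, 0], [0, 0, 0], [0, 0, 0]]'

```text
t: 4.97
tcp_pos: [0.4605, 0.2891, 0.1997]
tool_rot: [-0.506, -0.492, 0.513, -0.488]
force: [0.7, -0.6, -0.7]
width: 0.0285
```

Call:
carry_out --dp '[[0, 0, 0], [0, 0, 0], [0, 0, 0], [0, 0, 0]]' --angular '[[0, 0, 0], [0, 0, 0], [0, 0, 0], [0, 0, 0]]' --gripper 5.5

```text
t: 5.3
tcp_pos: [0.4607, 0.2892, 0.1999]
tool_rot: [-0.506, -0.492, 0.513, -0.488]
force: [0.5, -0.4, 0.7]
width: 0.0546
```

Call:
carry_out --dp '[[0, 0, 2], [0, 0, 4], [0, 0, 4], [0, 0, 4], [0, 0, 4], [0, -2, 3]]' --angular '[[0, 0, 0], [0, 0, 0], [0, 0, 0], [0, 0, 0], [0, 0, 0], [0, 0, 0]]' --gripper 8

```text
t: 5.8
tcp_pos: [0.4602, 0.2708, 0.4138]
tool_rot: [-0.507, -0.493, 0.51, -0.489]
force: [0.6, 0.2, 0.6]
width: 0.0801
```

```bash
python3 - <<'E'
from h import *
s=arm.sense();print(s['t'],s['tcp_pos'],s['force'],s['joint_positions'].round(2));snap('wrist','w4')
E
```

```text
5.8 [0.46020102 0.27078762 0.41377349] [0.59184657 0.20318507 0.63589489] [0.42 0.05 1.39 0.   1.7  2.03]
```

View pics/w4.png

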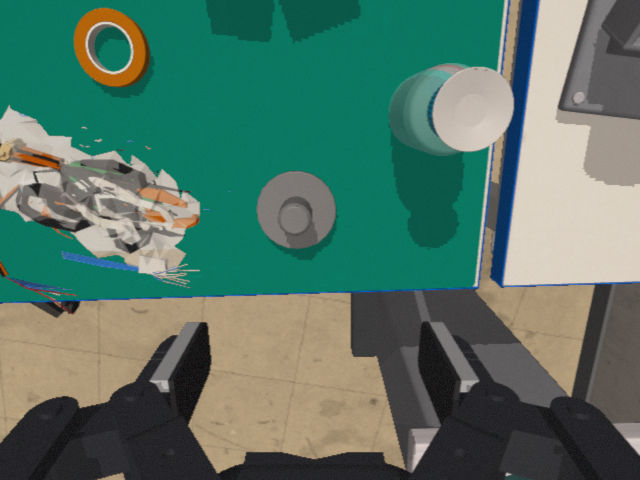

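The plug stands upright on the green bench at (297,212). Next I look into the short mouth.

```bash
python3 - <<'E'
from h import *
n=np.array([-.5204,.0751,.8506]);n/=np.linalg.norm(n)
T=Tnow();Rt=frame(n,np.array([0,-1,0.]));go(np.array([.429,.009,.385]),Rt)
E
```

```text
N 7 dp tot [ -3.19 -25.82  -3.58] rot tot [-0.0855 -0.5436  0.0171] | per row [-0.456, -3.689, -0.511] [-0.0122, -0.0777, 0.0024]
```

Call:
carry_out --dp '[[-0.46, -3.7, 0], [-0.46, -3.7, 0], [-0.46, -3.7, 0], [-0.46, -3.7, -0.6], [-0.46, -3.7, -0.8], [-0.46, -3.7, -1], [-0.46, -3.7, -1], [0, 0, 0], [0, 0, 0]]' --angular '[[-0.012, -0.078, 0.002], [-0.012, -0.078, 0.002], [-0.012, -0.078, 0.002], [-0.012, -0.078, 0.002], [-0.012, -0.078, 0.002], [-0.012, -0.078, 0.002], [-0.012, -0.078, 0.002], [0, 0, 0], [0, 0, 0]]'

```text
t: 6.6
tcp_pos: [0.4273, 0.0082, 0.3742]
tool_rot: [0.602, 0.324, -0.377, 0.625]
force: [-0.5, 0.2, 0.1]
width: 0.0801
```

```bash
python3 - <<'E'
from h import *
s=arm.sense();print(s['t'],s['tcp_pos'],s['joint_positions'].round(2));snap('wrist','w5')
im=cv2.imread('pics/w5.png');cv2.imwrite('pics/w5c.png',cv2.resize(im[150:330,220:420],None,fx=3,fy=3,interpolation=cv2.INTER_CUBIC))
E
```

```text
6.6 [0.42725731 0.00817255 0.37417869] [-0.1  -0.36  1.87 -0.03  1.1   1.5 ]
```

View pics/w5c.png

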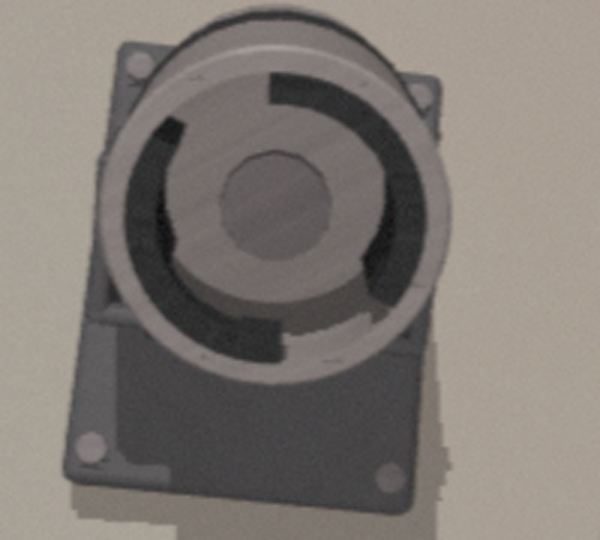

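In the crop the slots show as light gaps in the dark ring. One is at the upper left, between (180,120) and (270,75), and the other at the lower right, between (285,355) and (370,310). I measure their angles in the rim plane.

```bash
python3 - <<'E'
from h import *
tag='w5';p,W=cloud(tag)
n0=np.array([-.5204,.0751,.8506]);n0/=np.linalg.norm(n0)
o=np.array([.5738,-.0117,.1352])-.0225*n0
x,y,n=basis(n0);print('x,y',x,y)
L=(W-o)@np.c_[x,y,n]
r=np.linalg.norm(L[...,:2],axis=2)
# rim lip plane
m=(r>.0365)&(r<.0415)&(np.abs(L[...,2])<.006)
Q,c,nn=plane(W[m],.0015);print('rim plane',len(Q),c,nn,((c-o)@n0))
mt=(r<.046)&(np.abs((W-c)@nn)<.0025)
# outer circle fit: intersect rays with plane at rim, contour of light ring
g=cv2.cvtColor(p,cv2.COLOR_RGB2GRAY)
C=load(tag)[2];v,u=np.mgrid[0:480,0:640]
O,D=ray(tag,np.stack([u,v],-1).reshape(-1,2))
s=((o-O)@nn)/(D@nn);I=(O+D*s[:,None]).reshape(480,640,3)
l=(I-o)@np.c_[x,y,n]
# bins by angle: dark fraction at radii .030..0.034
for it in range(1):
    R_=np.hypot(l[...,0],l[...,1]);A=np.degrees(np.arctan2(l[...,1],l[...,0]))
    for lo,hi in((.0295,.035),):
        for a in range(-180,180,8):
            k=(R_>lo)&(R_<hi)&(A>=a)&(A<a+8);print(a+4,int(g[k].mean()),np.nanmean(L[k][:,2]).round(4),end=' | ')
# rim circle (outer r 42, inner 36) from points on plane
pts=(W[mt]-o)@np.c_[x,y,n];
ctr,rad=cv2.minEnclosingCircle(pts[:,:2].astype(np.float32));print('\nouter',ctr,rad,pts[:,2].mean())
E
```

```text
x,y [ 0.85301896 -0.          0.52187993] [ 0.03919364  0.99717594 -0.06406248]
rim plane 1622 [ 0.59322304 -0.01611724  0.1216165 ] [-0.52665513  0.07533784  0.84673407] 0.0005061319006357561
-176 106 -0.0015 | -168 124 -0.002 | -160 121 -0.0023 | -152 120 -0.0027 | -144 118 -0.0035 | -136 115 -0.0045 | -128 88 -0.0057 | -120 63 -0.0015 | -112 51 0.0001 | -104 49 0.0003 | -96 47 0.0002 | -88 48 0.0003 | -80 45 0.0003 | -72 45 -0.0005 | -64 45 -0.0029 | -56 59 -0.0108 | -48 64 -0.0124 | -40 69 -0.0156 | -32 70 -0.0158 | -24 73 -0.0178 | -16 77 -0.0205 | -8 76 -0.0194 | 0 90 -0.0297 | 8 113 -0.0443 | 16 113 -0.0444 | 24 112 -0.0443 | 32 111 -0.044 | 40 79 -0.03 | 48 61 -0.0089 | 56 52 -0.0019 | 64 47 0.0005 | 72 47 0.0002 | 80 47 0.0004 | 88 48 0.0001 | 96 47 0.0003 | 104 54 0.0004 | 112 58 0.0003 | 120 63 0.0002 | 128 66 0.0 | 136 72 0.0003 | 144 78 0.0003 | 152 77 0.0003 | 160 80 0.0003 | 168 82 0.0003 | 176 81 0.0003 | 
outer (0.003480627667158842, -0.000693475769367069) 0.042282842099666595 0.00039474755185645743
```

```bash
python3 - <<'E'
from h import *
tag='w5';p,W=cloud(tag);g=cv2.cvtColor(p,cv2.COLOR_RGB2GRAY)
n=np.array([-.5260,.0753,.8471]);n/=np.linalg.norm(n)
o=np.array([.5885,-.0141,.1184]);x,y,n=basis(n)
v,u=np.mgrid[0:480,0:640];O,D=ray(tag,np.stack([u,v],-1).reshape(-1,2))
for it in range(3):
    s=((o-O)@n)/(D@n);I=(O+D*s[:,None]).reshape(480,640,3);l=(I-o)@np.c_[x,y,n];L=(W-o)@np.c_[x,y,n]
    top=(np.abs(L[...,2])<.0025)
    on=top&(np.hypot(l[...,0],l[...,1])<.048)
    cs,_=cv2.findContours(on.astype(np.uint8),cv2.RETR_EXTERNAL,cv2.CHAIN_APPROX_NONE);c=max(cs,key=cv2.contourArea)[:,0]
    q=l[c[:,1],c[:,0],:2];q=q[(np.hypot(*q.T)>.039)]
    a=np.linalg.lstsq(np.c_[2*q,np.ones(len(q))],(q**2).sum(1),rcond=None)[0]
    print('outer fit',a[:2],np.sqrt(a[2]+a[:2]@a[:2]),len(q),np.median(L[on][:,2]));o=o+x*a[0]+y*a[1]+n*np.median(L[on][:,2])
print('o',o)
R_=np.hypot(l[...,0],l[...,1]);A=np.degrees(np.arctan2(l[...,1],l[...,0]))
cur=''
for a in range(-180,180,3):
    k=(R_>.031)&(R_<.0345)&(A>=a)&(A<a+3);f=top[k].mean();print(a,f.round(2),int(g[k].mean()),end=' | ')
# bore and dark ring edges: gray
E
```

```text
outer fit [0.00012087 0.00020277] 0.041544660218584016 327 5.901505025147732e-06
outer fit [ 1.70883250e-06 -1.71307701e-08] 0.0415437534061368 327 1.9788999136130704e-17
outer fit [-5.62683197e-17 -2.38524478e-18] 0.04154375340613679 327 4.057530677575944e-17
o [ 0.58860909 -0.01389738  0.11845669]
-180 0.5 63 | -177 0.0 106 | -174 0.0 122 | -171 0.0 121 | -168 0.0 121 | -165 0.0 120 | -162 0.0 120 | -159 0.0 119 | -156 0.0 118 | -153 0.0 118 | -150 0.0 118 | -147 0.0 114 | -144 0.0 114 | -141 0.0 110 | -138 0.0 91 | -135 0.0 72 | -132 0.0 69 | -129 0.78 52 | -126 1.0 48 | -123 1.0 46 | -120 0.91 45 | -117 1.0 47 | -114 1.0 47 | -111 1.0 47 | -108 1.0 47 | -105 1.0 47 | -102 1.0 47 | -99 1.0 51 | -96 0.92 48 | -93 1.0 45 | -90 1.0 45 | -87 1.0 46 | -84 1.0 44 | -81 1.0 47 | -78 1.0 45 | -75 1.0 46 | -72 1.0 44 | -69 1.0 48 | -66 1.0 47 | -63 1.0 45 | -60 1.0 45 | -57 0.92 45 | -54 1.0 46 | -51 1.0 45 | -48 0.91 46 | -45 1.0 49 | -42 1.0 47 | -39 1.0 45 | -36 1.0 46 | -33 1.0 48 | -30 1.0 49 | -27 1.0 47 | -24 1.0 46 | -21 1.0 47 | -18 1.0 46 | -15 1.0 45 | -12 1.0 43 | -9 1.0 43 | -6 1.0 43 | -3 0.9 44 | 0 0.67 61 | 3 0.0 109 | 6 0.0 111 | 9 0.0 111 | 12 0.0 110 | 15 0.0 111 | 18 0.0 111 | 21 0.0 110 | 24 0.0 110 | 27 0.0 110 | 30 0.0 110 | 33 0.0 109 | 36 0.0 110 | 39 0.0 98 | 42 0.0 41 | 45 0.0 29 | 48 0.0 29 | 51 0.77 40 | 54 1.0 48 | 57 1.0 47 | 60 1.0 47 | 63 1.0 48 | 66 1.0 48 | 69 0.83 48 | 72 1.0 47 | 75 1.0 47 | 78 1.0 47 | 81 1.0 50 | 84 1.0 51 | 87 1.0 44 | 90 0.9 46 | 93 1.0 48 | 96 1.0 49 | 99 1.0 44 | 102 1.0 44 | 105 1.0 46 | 108 1.0 46 | 111 1.0 48 | 114 1.0 45 | 117 1.0 45 | 120 1.0 46 | 123 1.0 48 | 126 1.0 47 | 129 1.0 46 | 132 1.0 45 | 135 1.0 46 | 138 1.0 47 | 141 1.0 45 | 144 0.9 46 | 147 1.0 47 | 150 1.0 50 | 153 1.0 44 | 156 1.0 45 | 159 1.0 45 | 162 1.0 48 | 165 1.0 47 | 168 1.0 46 | 171 1.0 45 | 174 1.0 45 | 177 1.0 47 |
```

```bash
python3 - <<'E'
from h import *
n=np.array([-.42,.113,.90]);n/=np.linalg.norm(n)
Rt=frame(n,np.array([0,-1,0.]));go(np.array([.463,-.318,.41]),Rt)
E
```

```text
N 9 dp tot [  3.5  -32.74   3.46] rot tot [-0.0333  0.0994 -0.0101] | per row [0.389, -3.638, 0.384] [-0.0037, 0.011, -0.0011]
```

Call:
carry_out --dp '[[0.3, -3, 2], [0.4, -3.7, 1], [0.4, -3.7, 0.5], [0.4, -3.7, 0], [0.4, -3.7, 0], [0.4, -3.7, 0], [0.4, -3.7, 0], [0.4, -3.7, 0], [0.4, -3.7, 0], [0, 0, 0]]' --angular '[[-0.004, 0.011, -0.001], [-0.004, 0.011, -0.001], [-0.004, 0.011, -0.001], [-0.004, 0.011, -0.001], [-0.004, 0.011, -0.001], [-0.004, 0.011, -0.001], [-0.004, 0.011, -0.001], [-0.004, 0.011, -0.001], [-0.004, 0.011, -0.001], [0, 0, 0]]'

```text
t: 7.48
tcp_pos: [0.4653, -0.3202, 0.4099]
tool_rot: [0.572, 0.345, -0.414, 0.619]
force: [-0.2, 1.3, -0.7]
width: 0.0797
```

Call:
carry_out --dp '[[0, 0, 0], [0, 0, 0]]' --angular '[[0, 0, 0], [0, 0, 0]]'

```text
t: 7.65
tcp_pos: [0.4647, -0.3148, 0.4107]
tool_rot: [0.572, 0.347, -0.411, 0.619]
force: [-0.1, -0.1, 1.0]
width: 0.0801
```

```bash
python3 - <<'E'
from h import *
s=arm.sense();print(s['t'],s['tcp_pos'],s['joint_positions'].round(2));snap('wrist','w6')
E
```

```text
7.65 [ 0.46468065 -0.31477733  0.41074602] [-0.75 -0.02  1.5   0.22  1.27  0.81]
```

View pics/w6.png

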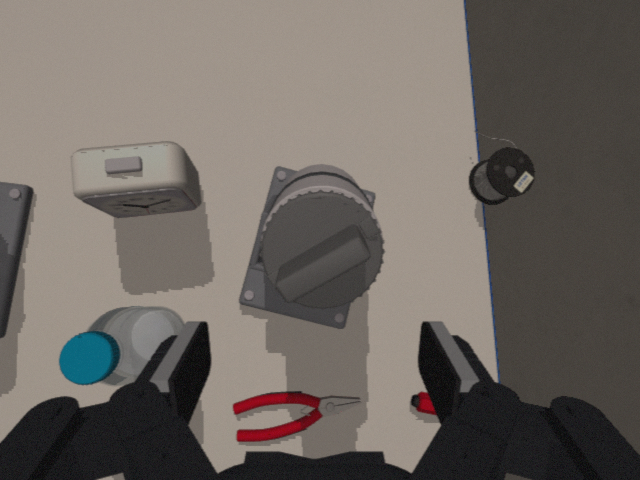

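The view shows the knurled flange around (323,250) and the bar running from (285,285) to (365,240).

```bash
cat > long.py <<'E'
from h import *
import sys
def cap(tag,box,zmin):
    u0,u1,v0,v1=box
    P,Q,c,m,h=knob(tag,box,zmin)
    x,y,n=basis(m)
    f=Q-c;q=np.c_[f@x,f@y]
    H=cv2.convexHull((q[np.hypot(*q.T)<.055]*1000).astype(np.float32))[:,0]/1000
    a=np.linalg.lstsq(np.c_[2*H,np.ones(len(H))],(H**2).sum(1),rcond=None)[0]
    fc=c+x*a[0]+y*a[1];print('flange top c',fc.round(4),'r',np.sqrt(a[2]+a[:2]@a[:2]).round(4))
    k=(h>.026)&(h<.038);B=P[k];hm=np.median(h[k])
    b=np.c_[(B-c)@x,(B-c)@y].astype(np.float32)
    (cc,sz,ang)=cv2.minAreaRect(b);bx=cv2.boxPoints((cc,sz,ang));e=[bx[1]-bx[0],bx[2]-bx[1]];e=max(e,key=np.linalg.norm)
    mb=b.mean(0);w=np.linalg.svd(b-mb,full_matrices=False)[2][0]
    th=np.degrees(np.arctan2(e[1],e[0]))%180;th2=np.degrees(np.arctan2(w[1],w[0]))%180
    tc=c+x*cc[0]+y*cc[1]+n*hm
    print('bar n',k.sum(),'h',hm.round(4),'topc',tc.round(4),'size',np.round(sz,4),'ang rect',th.round(1),'pca',th2.round(1),'bar vs flange off',((tc-fc)@x).round(4),((tc-fc)@y).round(4))
    return fc,n,tc,th2
if __name__=='__main__':
    cap('w6',(250,395,175,315),.13)
    cap('top0',(425,478,188,242),.14)
    cap('scene0',(350,400,172,222),.14)
E
python3 long.py
```

```text
w6 plane 12748 6975 c [ 0.5823 -0.3491  0.1668] n [-0.4205  0.1249  0.8986] tilt 26.0 az 163.5
flange top c [ 0.577  -0.3497  0.1644] r 0.0405
bar n 2692 h 0.0317 topc [ 0.5637 -0.3456  0.1929] size [0.0162 0.0583] ang rect 122.3 pca 121.9 bar vs flange off -0.0001 0.0001
top0 plane 1436 439 c [ 0.5787 -0.3525  0.1661] n [-0.4246  0.1127  0.8984] tilt 26.1 az 165.1
flange top c [ 0.578  -0.3523  0.1657] r 0.0402
bar n 239 h 0.0312 topc [ 0.5645 -0.348   0.1936] size [0.0167 0.0578] ang rect 121.3 pca 121.6 bar vs flange off -0.0003 0.0008
scene0 plane 912 231 c [ 0.5778 -0.3435  0.1621] n [-0.4033  0.1189  0.9073] tilt 24.9 az 163.6
flange top c [ 0.578  -0.3475  0.1627] r 0.0403
bar n 146 h 0.0318 topc [ 0.5492 -0.2825  0.1764] size [0.0314 0.1907] ang rect 111.2 pca 107.8 bar vs flange off -0.0208 0.0617
```

```bash
cat > tgt.py <<'E'
from h import *
nL=np.array([-.4205,.1249,.8986]);nL/=np.linalg.norm(nL)
gL=np.array([.5637,-.3456,.1929])-.016*nL
nS=np.array([-.526,.0753,.8471]);nS/=np.linalg.norm(nS)
oS=np.array([.5886,-.0139,.1185])
def J(n,deg):
    x,y,_=basis(n);a=np.radians(deg);return np.cos(a)*x+np.sin(a)*y
def rep(n,o,T=None):
    """grasp point in mouth-ish frame: along n, lateral; jaw angle, tilt"""
    T=Tnow() if T is None else T;x,y,n=basis(n);g=T[:3,3]+.155*T[:3,0]-o
    z=T[:3,2];print('lat mm',(1000*np.r_[g@x,g@y]).round(1),'h mm',(1000*g@n).round(1),'jaw',np.degrees(np.arctan2(z@y,z@x)).round(1),'tilt deg',np.degrees(np.arccos(-T[:3,0]@n)).round(2))
E
python3 - <<'E'
from tgt import *
print(gL,(gL-.031*nL).round(4));rep(nL,gL)
Rt=frame(nL,J(nL,-148));go(gL+.215*nL,Rt);go(gL+.160*nL,Rt)
print(nL)
E
```

```text
[ 0.57042833 -0.3475985   0.1785217 ] [ 0.5835 -0.3515  0.1507]
lat mm [2.7 3.1] h mm 102.7 jaw -89.6 tilt deg 0.72
N 9 dp tot [ 1.56 -0.65 -3.93] rot tot [ 0.4194 -0.12   -0.9217] | per row [0.173, -0.072, -0.436] [0.0466, -0.0133, -0.1024]
N 9 dp tot [ 3.87 -1.33 -8.87] rot tot [ 0.4194 -0.12   -0.9217] | per row [0.43, -0.148, -0.986] [0.0466, -0.0133, -0.1024]
[-0.42052056  0.12490611  0.89864394]
```

Call:
carry_out --dp '[[0.17, -0.07, -0.44], [0.17, -0.07, -0.44], [0.17, -0.07, -0.44], [0.17, -0.07, -0.44], [0.17, -0.07, -0.44], [0.17, -0.07, -0.44], [0.17, -0.07, -0.44], [0.18, -0.08, -0.43], [0.18, -0.08, -0.43], [0, 0, 0]]' --angular '[[0.0466, -0.0133, -0.1024], [0.0466, -0.0133, -0.1024], [0.0466, -0.0133, -0.1024], [0.0466, -0.0133, -0.1024], [0.0466, -0.0133, -0.1024], [0.0466, -0.0133, -0.1024], [0.0466, -0.0133, -0.1024], [0.0466, -0.0133, -0.1024], [0.0466, -0.0133, -0.1024], [0, 0, 0]]' --gripper 6

```text
t: 8.53
tcp_pos: [0.4794, -0.3202, 0.3709]
tool_rot: [0.8, 0.097, -0.53, 0.263]
force: [-0.4, 1.1, 0.0]
width: 0.06
```

Call:
carry_out --dp '[[0, 0, 0], [0, 0, 0]]' --angular '[[0, 0, 0], [0, 0, 0]]'

```text
t: 8.7
tcp_pos: [0.4792, -0.3212, 0.3721]
tool_rot: [0.8, 0.097, -0.53, 0.265]
force: [-0.0, -0.2, -0.5]
width: 0.0601
```

```bash
python3 - <<'E'
from tgt import *
rep(nL,gL);snap('wrist','w7');print(arm.sense()['joint_positions'].round(2))
go(gL+.160*nL,frame(nL,J(nL,-148)))
E
```

```text
lat mm [-0.8 -0.6] h mm 60.6 jaw -147.9 tilt deg 0.05
[-0.74  0.02  1.53  0.21  1.18  1.83]
N 2 dp tot [ 2.41 -0.61 -4.98] rot tot [ 0.0007 -0.0009 -0.0006] | per row [1.203, -0.304, -2.491] [0.0003, -0.0004, -0.0003]
```

View pics/w7.png

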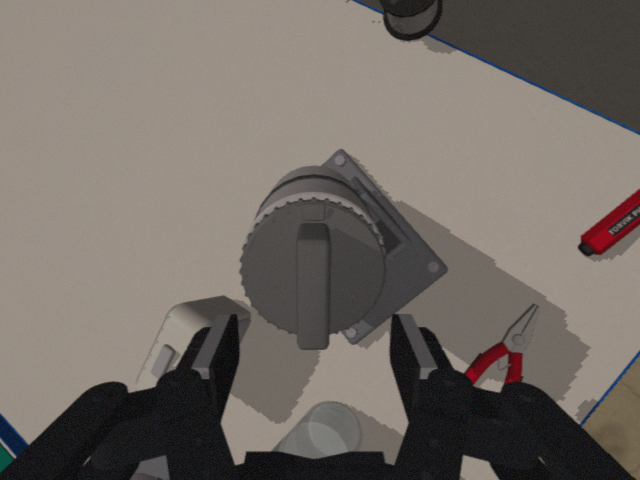

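The bar is upright in the picture at column 313, midway between the pads at 238 and 392. I move in and close on it.

Call:
carry_out --dp '[[0.6, -0.15, -1.25], [0.6, -0.15, -1.25], [0.6, -0.15, -1.25], [0.6, -0.16, -1.23], [0, 0, 0], [0, 0, 0]]' --angular '[[0, 0, 0], [0, 0, 0], [0, 0, 0], [0, 0, 0], [0, 0, 0], [0, 0, 0]]'

```text
t: 9.25
tcp_pos: [0.5029, -0.3283, 0.3192]
tool_rot: [0.799, 0.098, -0.531, 0.262]
force: [0.1, -0.1, -0.0]
width: 0.0601
```

Call:
carry_out --dp '[[0, 0, 0], [0, 0, 0], [0, 0, 0], [0, 0, 0], [0, 0, 0], [0, 0, 0]]' --angular '[[0, 0, 0], [0, 0, 0], [0, 0, 0], [0, 0, 0], [0, 0, 0], [0, 0, 0]]' --gripper 1 --newtons 80

```text
t: 9.75
tcp_pos: [0.5029, -0.3285, 0.3228]
tool_rot: [0.8, 0.096, -0.53, 0.264]
force: [-2.5, 1.9, 3.2]
width: 0.015
```

```bash
python3 - <<'E'
from tgt import *
rep(nL,gL);s=arm.sense();print(s['t'],s['force'],s['force']@nL,s['width'])
E
```

```text
lat mm [-0.1 -1.1] h mm 5.4 jaw -148.1 tilt deg 0.07
9.75 [-2.49249918  1.9160564   3.16140554] 4.12845221318647 0.014999437950299356
```

Call:
carry_out --dp '[[0.13, -0.04, -0.27], [0.13, -0.04, -0.27], [0.04, -0.01, -0.09], [0, 0, 0], [0, 0, 0]]' --angular '[[0, 0, 0], [0, 0, 0], [0, 0, 0], [0, 0, 0], [0, 0, 0]]'

```text
t: 10.17
tcp_pos: [0.5055, -0.3293, 0.3176]
tool_rot: [0.8, 0.096, -0.53, 0.264]
force: [-6.7, 3.1, 10.5]
width: 0.0149
```

```bash
python3 - <<'E'
from tgt import *
rep(nL,gL);s=arm.sense();print(s['t'],s['force'],s['force']@nL,s['ft_torque'],s['width'])
E
```

```text
lat mm [ 0.1 -1.2] h mm -0.4 jaw -148.1 tilt deg 0.09
10.1667 [-6.70620428  3.1036099  10.51273658] 12.654963585936896 [0.52524882 0.69076777 0.04888807] 0.014891209089595061
```

Call:
carry_out --dp '[[0.02, -0.01, -0.05], [0, 0, 0], [0, 0, 0], [0, 0, 0], [0, 0, 0], [0, 0, 0], [0, 0, 0], [0, 0, 0], [0, 0, 0], [0, 0, 0]]' --angular '[[0, 0, 0], [-0.042, 0.0125, 0.09], [-0.042, 0.0125, 0.09], [-0.042, 0.0125, 0.09], [-0.042, 0.0125, 0.09], [-0.042, 0.0125, 0.09], [-0.042, 0.0125, 0.09], [-0.042, 0.0125, 0.09], [-0.042, 0.0125, 0.09], [-0.042, 0.0125, 0.09]]'

```text
t: 11.0
tcp_pos: [0.5063, -0.3298, 0.3185]
tool_rot: [0.604, 0.316, -0.434, 0.589]
force: [-4.8, 2.7, 10.6]
width: 0.0149
```

```bash
python3 - <<'E'
from tgt import *
rep(nL,gL);s=arm.sense();print(s['t'],s['force'],s['force']@nL,s['ft_torque']@nL,s['width'],s['joint_positions'].round(2))
E
```

```text
lat mm [ 1.8 -2.3] h mm 0.0 jaw -96.2 tilt deg 0.32
11.0 [-4.83045076  2.69864912 10.6132872 ] 11.90594779424937 -0.0467243471892306 0.014881627882786805 [-0.72  0.11  1.55  0.21  1.07  0.93]
```

Call:
carry_out --dp '[[0, 0, 0], [0, 0, 0], [0, 0, 0], [0, 0, 0], [0, 0, 0]]' --angular '[[-0.042, 0.0125, 0.09], [-0.042, 0.0125, 0.09], [-0.042, 0.0125, 0.09], [0, 0, 0], [0, 0, 0]]'

```text
t: 11.42
tcp_pos: [0.5063, -0.3299, 0.3186]
tool_rot: [0.511, 0.376, -0.383, 0.672]
force: [-4.8, 1.7, 10.4]
width: 0.0145
```

```bash
python3 - <<'E'
from tgt import *
rep(nL,gL);s=arm.sense();print(s['t'],s['force'],s['force']@nL,s['ft_torque']@nL,s['width'],s['joint_positions'].round(2))
E
```

```text
lat mm [ 1.9 -2.4] h mm 0.1 jaw -79.2 tilt deg 0.36
11.4167 [-4.77042692  1.67065326 10.42866699] 11.58639574632703 0.040377878466226674 0.014477099342515953 [-0.72  0.11  1.55  0.21  1.07  0.63]
```

Call:
carry_out --dp '[[-0.21, 0.06, 0.45], [-0.21, 0.06, 0.45], [-0.21, 0.06, 0.45], [-0.21, 0.06, 0.45], [0, 0, 0]]' --angular '[[0, 0, 0], [0, 0, 0], [0, 0, 0], [0, 0, 0], [0, 0, 0]]'

```text
t: 11.83
tcp_pos: [0.4973, -0.327, 0.3328]
tool_rot: [0.511, 0.379, -0.383, 0.67]
force: [0.8, 0.7, -1.3]
width: 0.0147
```

```bash
python3 - <<'E'
from tgt import *
rep(nL,gL);s=arm.sense();print(s['t'],s['force'],s['force']@nL,s['ft_torque']@nL,s['width'],s['joint_positions'].round(2))
E
```

```text
lat mm [-1.1 -1.1] h mm 16.9 jaw -79.3 tilt deg 0.11
11.8333 [ 0.83505789  0.66516058 -1.32612398] -1.459789664436534 -0.047653344285553116 0.014685579881646104 [-0.72  0.08  1.55  0.21  1.1   0.63]
```

The force is about zero and the cap has risen well above its resting height, so it is free. I lift it on.

Call:
carry_out --dp '[[-0.63, 0.19, 1.35], [-0.84, 0.25, 1.8], [-1.26, 0.37, 2.7], [-0.5, 0.2, 3], [0, 0, 0], [0, 0, 0]]' --angular '[[0, 0, 0], [0, 0, 0], [0, 0, 0], [0, 0, 0], [0, 0, 0], [0, 0, 0]]'

```text
t: 12.33
tcp_pos: [0.4653, -0.3171, 0.4232]
tool_rot: [0.511, 0.377, -0.383, 0.671]
force: [0.7, 0.0, -1.4]
width: 0.015
```

```bash
python3 - <<'E'
from tgt import *
rep(nL,gL);s=arm.sense();print(s['t'],s['force'],s['width'],s['joint_positions'].round(2));snap('wrist','w8')
Rt=frame(nS,J(nS,26.5-90));go(oS+nS*(.024+.07+.160),Rt)
E
```

```text
lat mm [ 8.8 -3.6] h mm 112.9 jaw -79.3 tilt deg 0.24
12.3333 [ 0.73908939  0.02292027 -1.35696013] 0.015014874155879205 [-0.75 -0.03  1.48  0.2   1.28  0.64]
N 9 dp tot [-1.03 32.22 -8.69] rot tot [-0.0865 -0.0914  0.2657] | per row [-0.114, 3.58, -0.966] [-0.0096, -0.0102, 0.0295]
```

View pics/w8.png

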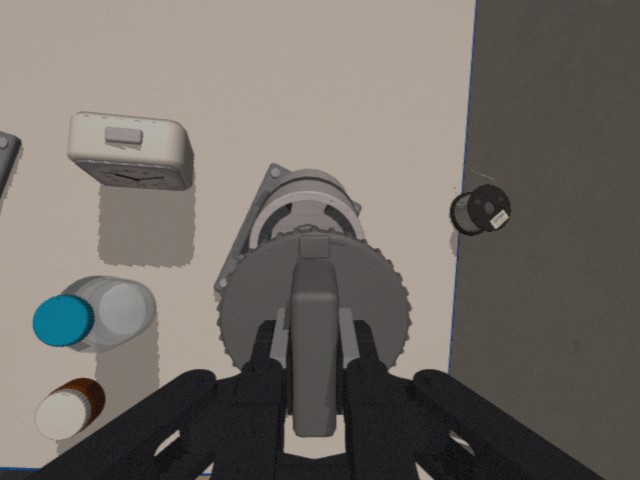

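The cap hangs straight in the jaws with the bar at column 315, and the long mouth behind it is open. I check how the cap sits in the hand.

```bash
cat > hold.py <<'E'
from tgt import *
def hold(tag,T,box=(205,425,220,400)):
    p,W=cloud(tag);u0,u1,v0,v1=box
    P=((W-T[:3,3])@T[:3,:3])[v0:v1,u0:u1].reshape(-1,3);P=P[~np.isnan(P).any(1)]
    k=(P[:,0]>.166)&(P[:,0]<.180);Q,c,m=plane(P[k],.0015)
    m=m*np.sign(-m[0]);print('flange top plane: c',c.round(4),'n(tool)',m.round(3),len(Q))
    H=cv2.convexHull((Q[:,1:]*1000).astype(np.float32))[:,0]
    # keep far arc (largest y) for circle fit of r=40
    H=H[H[:,1]> -60]
    q=H[np.argsort(H[:,0])]
    a=np.linalg.lstsq(np.c_[2*H,np.ones(len(H))],(H**2).sum(1),rcond=None)[0]
    print('circle (tool y,z mm)',a[:2].round(1),'r',np.sqrt(a[2]+a[:2]@a[:2]).round(1),'extents y',H[:,0].min(),H[:,0].max(),'z',H[:,1].min(),H[:,1].max())
    b=(P[:,0]>.134)&(P[:,0]<.150)&(np.abs(P[:,2])<.012);B=P[b]
    if len(B): print('bar top x',np.median(B[:,0]).round(4),'y range',(np.percentile(B[:,1],[1,99])*1000).round(1),'z range',(np.percentile(B[:,2],[2,98])*1000).round(1))
if __name__=='__main__':
    hold('w8',Tnow(),(205,425,220,445))
E
python3 hold.py
```

```text
flange top plane: c [0.1739 0.0151 0.0004] n(tool) [-1.    -0.002 -0.001] 12391
circle (tool y,z mm) [1.7 0.5] r 40.4 extents y -21.379953 42.037106 z -40.090023 41.104504
bar top x 0.1421 y range [-25.4  30.1] z range [-10.   10.3]
```

```bash
cat >> tgt.py <<'E'
off=np.array([.158,.0018,.0004])
def capT(h,bar,n=nS,o=oS):
    Rt=frame(n,J(n,bar-90));return o+n*(.024+h)-Rt@off,Rt
def capr(T=None,n=nS,o=oS):
    T=Tnow() if T is None else T;x,y,n=basis(n);g=T[:3,3]+T[:3,:3]@off-o;z=T[:3,2]
    print('cap lat mm',(1000*np.r_[g@x,g@y]).round(1),'h mm',(1000*g@n-24).round(1),'bar',(np.degrees(np.arctan2(z@y,z@x))+90).round(1),'tilt',np.degrees(np.arccos(-T[:3,0]@n)).round(2))
E
python3 - <<'E'
from tgt import *
go(*capT(.06,26.5));T=Tnow();T[:3,3],T[:3,:3]=capT(.06,26.5);print(T[:3,3])
go(*capT(.032,26.5),T=T);print(nS)
E
```

```text
N 9 dp tot [-0.55 32.08 -9.8 ] rot tot [-0.0865 -0.0914  0.2657] | per row [-0.061, 3.565, -1.089] [-0.0096, -0.0102, 0.0295]
[0.45976537 0.00387937 0.3225905 ]
N 1 dp tot [ 1.47 -0.21 -2.37] rot tot [0. 0. 0.] | per row [1.473, -0.211, -2.372] [0.0, 0.0, 0.0]
[-0.52601986  0.07530284  0.84713198]
```

Call:
carry_out --dp '[[-0.06, 3.56, 0], [-0.06, 3.56, 0], [-0.06, 3.56, 0], [-0.06, 3.56, 0], [-0.06, 3.56, 0], [-0.06, 3.56, -0.5], [-0.06, 3.56, -1.5], [-0.06, 3.56, -1.8], [-0.07, 3.6, -2]]' --angular '[[-0.0096, -0.0102, 0.0295], [-0.0096, -0.0102, 0.0295], [-0.0096, -0.0102, 0.0295], [-0.0096, -0.0102, 0.0295], [-0.0096, -0.0102, 0.0295], [-0.0096, -0.0102, 0.0295], [-0.0096, -0.0102, 0.0295], [-0.0096, -0.0102, 0.0295], [-0.0097, -0.0098, 0.0297]]'

```text
t: 13.13
tcp_pos: [0.4592, 0.0055, 0.3604]
tool_rot: [0.443, 0.397, -0.283, 0.752]
force: [1.3, 0.0, -1.3]
width: 0.0149
```

Call:
carry_out --dp '[[0, 0, -2], [0, 0, -2], [0, 0, 0], [0, 0, 0]]' --angular '[[0, 0, 0], [0, 0, 0], [0, 0, 0], [0, 0, 0]]'

```text
t: 13.47
tcp_pos: [0.4591, 0.0042, 0.3195]
tool_rot: [0.443, 0.399, -0.285, 0.751]
force: [0.7, -0.9, -0.5]
width: 0.0146
```

```bash
python3 - <<'E'
from tgt import *
s=arm.sense();print(s['t'],s['tcp_pos'],s['joint_positions'].round(2));capr();snap('wrist','w9');go(*capT(.032,26.5))
E
python3 - <<'E'
import sys;sys.path.insert(0,'.')
import os;os.chdir('.')
from hold import *
hold('w9',Tnow(),(205,425,220,445))
E
```

```text
13.4667 [0.45909723 0.0041894  0.31946528] [-0.11 -0.26  1.9  -0.02  0.94  1.03]
cap lat mm [-3.3  0.6] h mm 57.7 bar 26.5 tilt 0.4
N 1 dp tot [ 1.47 -0.2  -2.3 ] rot tot [-0.0003 -0.002   0.0001] | per row [1.467, -0.196, -2.299] [-0.0003, -0.002, 0.0001]
flange top plane: c [ 0.1778  0.0116 -0.0028] n(tool) [-1.     0.005  0.005] 12397
circle (tool y,z mm) [-1.8 -2.6] r 40.5 extents y -25.100702 38.726154 z -43.245102 37.756184
bar top x 0.1458 y range [-28.6  26.5] z range [-11.3   9.6]
```

View pics/w9.png

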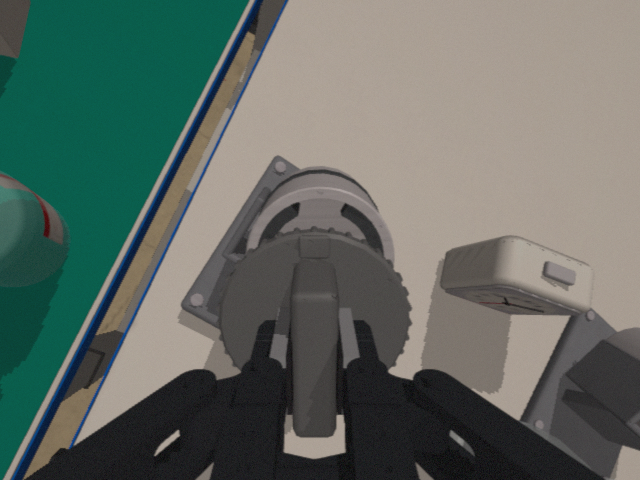

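```bash
python3 - <<'E'
from hold import *
F=np.linalg.inv(np.array(eyes.camera_info('wrist')['tool_from_camera']))
for t in('w8','w9'): hold(t,load(t)[2]@F,(205,425,220,445))
s=arm.sense();print(s['t'],s['tcp_pos'],s['joint_vel'].round(3));capr();go(*capT(.032,26.5))
E
```

```text
flange top plane: c [ 0.1762  0.0137 -0.0009] n(tool) [-1.     0.001  0.002] 12387
circle (tool y,z mm) [ 0.2 -0.8] r 40.4 extents y -22.780659 40.618008 z -41.386524 39.806873
bar top x 0.1442 y range [-26.7  28.6] z range [-10.2   9.9]
flange top plane: c [ 0.1761  0.0138 -0.0009] n(tool) [-1.     0.001  0.002] 12395
circle (tool y,z mm) [ 0.3 -0.7] r 40.5 extents y -22.956766 40.841286 z -41.375813 39.625385
bar top x 0.1442 y range [-26.6  28.7] z range [-10.2  10. ]
13.5167 [0.45982416 0.00373448 0.32185716] [-0.013 -0.02  -0.052  0.001 -0.007 -0.001]
cap lat mm [-0.7 -0.1] h mm 59.3 bar 26.5 tilt 0.12
N 1 dp tot [ 1.47 -0.2  -2.3 ] rot tot [-0.0003 -0.002   0.0001] | per row [1.467, -0.196, -2.299] [-0.0003, -0.002, 0.0001]
```

```bash
cat > rim.py <<'E'
from hold import *
from scipy.optimize import least_squares
F=np.linalg.inv(np.array(eyes.camera_info('wrist')['tool_from_camera']))
def rim(t,box,cap_c):
    T=load(t)[2]@F;p,W=cloud(t);P=(W-T[:3,3])@T[:3,:3]
    u0,u1,v0,v1=box;S=P[v0:v1,u0:u1]
    ok=(S[...,0]>.20)&(S[...,0]<.27)&(np.hypot(S[...,1],S[...,2])<.06)
    # candidate: plane with normal ~ tool x -> histogram of x
    hst,e=np.histogram(S[...,0][ok],bins=np.arange(.2,.27,.001));i=hst.argmax();xr=e[i]+.0005;print('rim x',xr,hst[i])
    on=ok&(np.abs(S[...,0]-xr)<.003);print('x med',np.median(S[...,0][on]).round(4))
    q=[]
    for c in range(on.shape[1]):
        r=np.where(on[:,c])[0]
        if len(r): q.append(S[r[0],c,1:])
    q=np.array(q);
    f=least_squares(lambda c:np.hypot(*(q-c).T)-.042,[0,0],loss='soft_l1',f_scale=.0007)
    print('rim centre tool y,z mm',(f.x*1000).round(1),len(q),'res',np.abs(f.fun).mean()*1000)
if __name__=='__main__':
    rim('w9',(230,410,160,232),None)
E
python3 rim.py
```

```text
rim x 0.23950000000000005 1410
x med 0.2396
rim centre tool y,z mm [4.5 2.5] 139 res 0.10192553631350551
```

Call:
carry_out --dp '[[0, 0, 0], [0, 0, 0], [0, 0, 0]]' --angular '[[0, 0, 0], [0, 0, 0], [0, 0, 0]]'

```text
t: 13.77
tcp_pos: [0.4603, 0.0033, 0.3246]
tool_rot: [0.445, 0.394, -0.283, 0.753]
force: [-0.1, 0.3, -1.0]
width: 0.0148
```

```bash
sed -i 's/^off=.*/off=np.array([.160,.0006,-.0008])/' tgt.py; python3 - <<'E'
from rim import *
snap('wrist','w10');capr();hold('w10',load('w10')[2]@F,(205,425,220,445));rim('w10',(230,410,160,232),None);capr()
T=load('w10')[2]@F;print(T[:3,3],'predicted rim in tool',((oS-T[:3,3])@T[:3,:3]*1000).round(1))
go(*capT(.032,26.5))
E
```

```text
cap lat mm [ 0.2 -0.2] h mm 59.3 bar 26.5 tilt 0.17
flange top plane: c [ 0.1761  0.0138 -0.0009] n(tool) [-1.     0.     0.003] 12429
circle (tool y,z mm) [ 0.1 -0.7] r 40.6 extents y -22.57072 40.97663 z -41.25319 40.092083
bar top x 0.1442 y range [-26.6  28.7] z range [-10.3   9.9]
rim x 0.24350000000000005 1165
x med 0.2435
rim centre tool y,z mm [-0.3 -1.7] 130 res 0.10238103463259711
cap lat mm [ 0.2 -0.2] h mm 59.3 bar 26.5 tilt 0.17
[0.46029537 0.00328324 0.3246481 ] predicted rim in tool [ 2.434e+02  1.000e-01 -1.400e+00]
N 1 dp tot [ 1.46 -0.2  -2.3 ] rot tot [0.0002 0.003  0.0009] | per row [1.46, -0.197, -2.3] [0.0002, 0.003, 0.0009]
```

The settled view agrees with my earlier rim measurement within 1 mm, so I go in.

Call:
carry_out --dp '[[0.53, -0.08, -0.85], [0.53, -0.08, -0.85], [0.52, -0.07, -0.84], [0, 0, 0], [0, 0, 0], [0, 0, 0]]' --angular '[[0, 0, 0], [0, 0, 0], [0, 0, 0], [0, 0, 0], [0, 0, 0], [0, 0, 0]]'

```text
t: 14.32
tcp_pos: [0.4757, 0.0015, 0.2972]
tool_rot: [0.444, 0.396, -0.284, 0.752]
force: [0.6, -0.6, -1.4]
width: 0.0151
```

Call:
carry_out --dp '[[0.26, -0.04, -0.42], [0.26, -0.04, -0.42], [0.26, -0.04, -0.42], [0, 0, 0], [0, 0, 0], [0, 0, 0]]' --angular '[[0, 0, 0], [0, 0, 0], [0, 0, 0], [0, 0, 0], [0, 0, 0], [0, 0, 0]]'

```text
t: 14.82
tcp_pos: [0.4835, 0.0003, 0.2851]
tool_rot: [0.444, 0.395, -0.283, 0.752]
force: [0.7, 0.3, -1.1]
width: 0.0145
```

```bash
python3 - <<'E'
from tgt import *
capr();s=arm.sense();print(s['t'],s['force'],s['force']@nS,s['ft_torque'])
E
```

```text
cap lat mm [-1.2  0.3] h mm 13.5 bar 26.5 tilt 0.03
14.8167 [ 0.70420494  0.34036516 -1.09815101] -1.2750741626197681 [0.06158987 0.4178832  0.00614165]
```

Call:
carry_out --dp '[[0.28, -0.03, -0.3], [0.21, -0.03, -0.34], [0.16, -0.02, -0.25], [0.05, -0.01, -0.08], [0, 0, 0], [0, 0, 0], [0, 0, 0]]' --angular '[[0, 0, 0], [0, 0, 0], [0, 0, 0], [0, 0, 0], [0, 0, 0], [0, 0, 0], [0, 0, 0]]'

```text
t: 15.4
tcp_pos: [0.4901, -0.0004, 0.2766]
tool_rot: [0.444, 0.396, -0.283, 0.752]
force: [-9.5, 0.4, 7.1]
width: 0.0152
```

```bash
python3 - <<'E'
from tgt import *
capr();s=arm.sense();print(s['t'],s['force'],s['force']@nS,s['ft_torque'])
E
```

```text
cap lat mm [-0.   0.4] h mm 2.8 bar 26.5 tilt 0.02
15.4 [-9.47681482  0.3799029   7.13137888] 11.054819662862815 [ 0.1043042   1.11000154 -0.04596184]
```

Call:
carry_out --dp '[[0.05, -0.01, -0.13], [0.04, -0.01, -0.11], [0, 0, 0], [0, 0, 0], [0, 0, 0]]' --angular '[[0, 0, 0], [0, 0, 0], [0, 0, 0], [0, 0, 0], [0, 0, 0]]'

```text
t: 15.82
tcp_pos: [0.4911, -0.0006, 0.2747]
tool_rot: [0.444, 0.395, -0.283, 0.753]
force: [-9.6, 1.6, 8.3]
width: 0.0149
```

```bash
python3 - <<'E'
from tgt import *
capr();s=arm.sense();print(s['t'],s['force'],s['force']@nS,s['ft_torque'])
print((nS*.1).round(4))
E
```

```text
cap lat mm [-0.   0.4] h mm 0.6 bar 26.5 tilt 0.08
15.8167 [-9.61469967  1.60527138  8.33375755] 12.238196982689404 [ 0.024795   1.1210523 -0.050645 ]
[-0.0526  0.0075  0.0847]
```

Call:
carry_out --dp '[[0, 0, 0], [0, 0, 0], [0, 0, 0], [0, 0, 0], [0, 0, 0], [0, 0, 0], [0, 0, 0], [0, 0, 0], [0, 0, 0], [0, 0, 0]]' --angular '[[0.0526, -0.0075, -0.0847], [0.0526, -0.0075, -0.0847], [0.0526, -0.0075, -0.0847], [0.0526, -0.0075, -0.0847], [0.0526, -0.0075, -0.0847], [0.0526, -0.0075, -0.0847], [0.0526, -0.0075, -0.0847], [0.0526, -0.0075, -0.0847], [0.0526, -0.0075, -0.0847], [0.0526, -0.0075, -0.0847]]'

```text
t: 16.65
tcp_pos: [0.4921, -0.001, 0.2764]
tool_rot: [0.752, 0.208, -0.437, 0.447]
force: [-7.6, -0.9, 9.4]
width: 0.0144
```

```bash
python3 - <<'E'
from tgt import *
capr();s=arm.sense();print(s['t'],s['force'],s['force']@nS,s['ft_torque']@nS,s['joint_positions'].round(2))
E
```

```text
cap lat mm [ 3.2 -1. ] h mm 1.5 bar -31.0 tilt 0.37
16.65 [-7.57518123 -0.86749568  9.38296853] 11.867983566543177 0.08583949575431402 [-0.11 -0.14  1.9  -0.02  0.82  2.03]
```

Call:
carry_out --dp '[[0, 0, 0], [0, 0, 0], [0, 0, 0], [0, 0, 0], [0, 0, 0], [0, 0, 0]]' --angular '[[0.0526, -0.0075, -0.0847], [0.0526, -0.0075, -0.0847], [0.0158, -0.0023, -0.0254], [0, 0, 0], [0, 0, 0], [0, 0, 0]]'

```text
t: 17.15
tcp_pos: [0.4921, -0.0011, 0.2764]
tool_rot: [0.798, 0.158, -0.458, 0.36]
force: [-7.1, -0.4, 9.6]
width: 0.0148
```

```bash
python3 - <<'E'
from tgt import *
capr();s=arm.sense();print(s['t'],s['force'],s['force']@nS,s['ft_torque']@nS,s['joint_positions'].round(2))
E
```

```text
cap lat mm [ 3.2 -1.3] h mm 1.5 bar -43.9 tilt 0.36
17.15 [-7.09673629 -0.35168993  9.61999538] 11.855946691588757 -0.0012580399172970455 [-0.11 -0.14  1.9  -0.02  0.82  2.26]
```

Call:
carry_out --dp '[[-0.16, 0.02, 0.25], [-0.16, 0.02, 0.25], [0, 0, 0], [0, 0, 0], [0, 0, 0]]' --angular '[[0, 0, 0], [0, 0, 0], [0, 0, 0], [0, 0, 0], [0, 0, 0]]'

```text
t: 17.57
tcp_pos: [0.4891, -0.0006, 0.2808]
tool_rot: [0.798, 0.158, -0.458, 0.359]
force: [-3.2, -1.1, 8.2]
width: 0.0148
```

```bash
python3 - <<'E'
from tgt import *
capr();s=arm.sense();print(s['t'],s['force'],s['force']@nS,s['ft_torque']@nS,s['joint_positions'].round(2))
E
```

```text
cap lat mm [ 3.1 -1.2] h mm 6.9 bar -43.9 tilt 0.37
17.5667 [-3.17647311 -1.09787303  8.19416175] 8.52975143884192 0.06155297496909273 [-0.11 -0.15  1.9  -0.02  0.83  2.26]
```

Call:
carry_out --dp '[[-0.08, 0.01, 0.13], [0, 0, 0], [0, 0, 0], [0, 0, 0]]' --angular '[[0, 0, 0], [0, 0, 0], [0, 0, 0], [0, 0, 0]]'

```text
t: 17.9
tcp_pos: [0.4888, -0.0007, 0.2811]
tool_rot: [0.798, 0.158, -0.457, 0.359]
force: [5.1, -2.0, 0.8]
width: 0.0149
```

```bash
python3 - <<'E'
from tgt import *
capr();s=arm.sense();print(s['t'],s['force'],s['force']@nS,s['ft_torque']@nS,s['joint_positions'].round(2))
E
```

```text
cap lat mm [ 3.  -1.3] h mm 7.2 bar -44.0 tilt 0.4
17.9 [ 5.11881467 -1.98954351  0.80616222] -2.1594906465962262 0.04538829124690981 [-0.11 -0.16  1.9  -0.02  0.83  2.26]
```

The cap stops rising at h ≈ 7 mm and the force flips to a pull, so it is locked. I release it.

Call:
carry_out --dp '[[0, 0, 0], [0, 0, 0], [0, 0, 0], [0, 0, 0], [0, 0, 0]]' --angular '[[0, 0, 0], [0, 0, 0], [0, 0, 0], [0, 0, 0], [0, 0, 0]]' --gripper 6

```text
t: 18.32
tcp_pos: [0.4872, -0.0002, 0.2789]
tool_rot: [0.796, 0.16, -0.46, 0.358]
force: [-0.0, 0.6, -0.7]
width: 0.0596
```

Call:
carry_out --dp '[[-0.53, 0.08, 0.85], [-1.05, 0.15, 1.7], [-1.5, 0.2, 2.5], [-1.5, 0.2, 2.5], [-1.5, 0.2, 2.5], [0, 0, 0], [0, 0, 0], [0, 0, 0], [0, 0, 0]]' --angular '[[0, 0, 0], [0, 0, 0], [0, 0, 0], [0, 0, 0], [0, 0, 0], [0, 0, 0], [0, 0, 0], [0, 0, 0], [0, 0, 0]]'

```text
t: 19.07
tcp_pos: [0.4264, 0.008, 0.3783]
tool_rot: [0.796, 0.16, -0.461, 0.358]
force: [-1.3, 0.5, 0.0]
width: 0.0603
```

```bash
python3 - <<'E'
from tgt import *
import long
snap('wrist','w11');snap('top','top1');snap('scene','scene1')
P,W=cloud('w11')
pr=proj('w11',oS+.031*nS)[0];print(pr)
u,v=map(int,pr)
fc,n,tc,th=long.cap('w11',(u-80,u+80,v-80,v+80),.1)
x,y,_=basis(nS);g=tc-.016*n-oS
print('cap grip in mouth: lat',(g@x*1000).round(1),(g@y*1000).round(1),'z',(g@nS*1000).round(1),'bar-slots',th-26.5,'tilt',np.degrees(np.arccos(n@nS)))
fc,n,tc,th=long.cap('top1',(258,318,180,240),.1)
g=tc-.016*n-oS
print('top: lat',(g@x*1000).round(1),(g@y*1000).round(1),'z',(g@nS*1000).round(1),'bar-slots',th-26.5)
E
```

```text
[311.57574255 246.61053463]
w11 plane 11117 7147 c [ 0.5837 -0.0154  0.1335] n [-0.5261  0.0736  0.8472] tilt 32.1 az 172.0
flange top c [ 0.5822 -0.0136  0.1325] r 0.0406
bar n 2303 h 0.0318 topc [ 0.5657 -0.0114  0.1595] size [0.016  0.0576] ang rect 136.1 pca 135.9 bar vs flange off 0.0002 -0.0001
cap grip in mouth: lat 2.2 -1.0 z 31.0 bar-slots 109.414215 tilt 0.10031423952479011
top1 plane 1538 399 c [ 0.5862 -0.0168  0.1344] n [-0.5353  0.0859  0.8403] tilt 32.8 az 170.9
flange top c [ 0.5838 -0.0172  0.1329] r 0.0396
bar n 216 h 0.0311 topc [ 0.5673 -0.0148  0.1591] size [0.0166 0.059 ] ang rect 136.7 pca 135.9 bar vs flange off 0.0002 -0.0003
top: lat 3.5 -4.5 z 29.6 bar-slots 109.439514
```

View pics/w11.png

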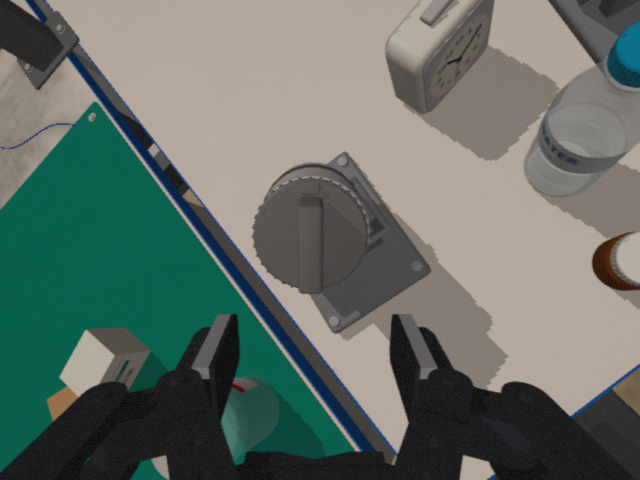

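View pics/top1.png

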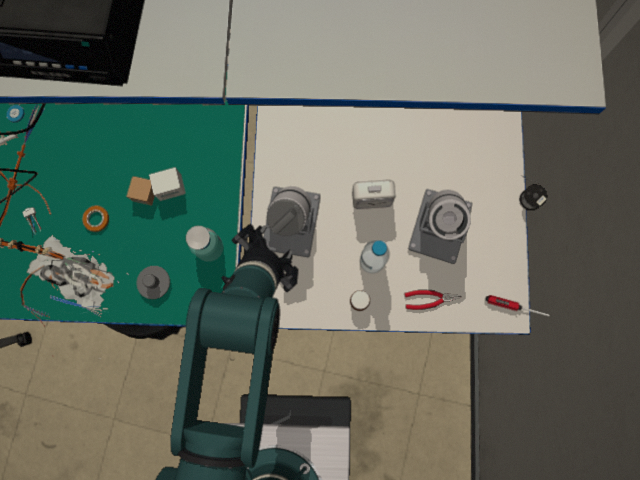

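The wrist view shows the cap seated, with the bar at (310,243) turned about 70° from the slots. The top view shows the plug standing at (153,282), the long canister open, and the bottle, jar, clock and dispenser at their old pixels. I hand in.

```bash
python3 - <<'E'
from h import *
p,W=cloud('top1');print('plug knob top',W[280,152]);p0,W0=cloud('top0')
for u,v in((375,186),(360,300),(200,237),(380,248)):print((W[v,u]-W0[v,u]).round(4))
arm.close_job();print(arm.sense()['t'])
E
```

```text
plug knob top [0.45498694 0.27782846 0.05005998]
[ 0.0009 -0.0002 -0.0034]
[ 0.0001 -0.0001 -0.0017]
[ 0.0001  0.0001 -0.0006]
[ 0.0002 -0.0001 -0.0013]
the job is handed in; nothing more can be done
the job is handed in; nothing more can be done
```

I finished the job and handed it in at about 19 s of the 72 s allowed. The plug is on the green bench, and the cap is off the long canister and locked on the short one. The hand-in gave no verdict, so the numbers below are my own last checks.

- **Cap lock:** It sprang up to h ≈ 7 mm and held against a light upward pull before I let go.
- **Cap position, wrist camera:** The bar centre is 31.0 mm over the rim and about 2.4 mm off the axis. The bar is 70.6° from the slots and the axes agree within 0.1°.
- **Disagreement between views:** The top camera put the cap at 3.5 and −4.5 mm off the axis and 29.6 mm over the rim. It read about 4 mm to the same side on the plug before anything moved, so I trusted the wrist camera. The 2.5 mm play in the ring also fits the wrist reading.
- **Plug:** It stands upright with its knob top about 50 mm up, which puts the knob centre near 34 mm.
- **Bystanders:** At the points I checked, the bottle, dispenser, clock and jar read within 4 mm of where they started, and they look unmoved.
- **Arm:** It is open and clear of everything.

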